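# Re-tool the deburring spindle and feed it a batch of channels

### The arm

A 7-joint arm with a two-finger parallel gripper is mounted at the origin on the work surface. World frame = base frame: x ahead of the robot, y to its left, z up, the work surface at z = 0. Lengths are in m, angles in rad, forces in N, time in s.
With the tool pointing down it reaches from about 0.4 to 0.9 m from the base axis. Payload 5.6 kg.
Tool frame: the origin (TCP) lies between the finger pads; the fingertips stand 25 mm ahead of it and the grasp point (between the pads) lies 6 mm ahead of it (finger_overhang is the distance from the TCP to the fingertips, in m); y points along the fingers, x is the direction in which the jaws open and shut, and the axes are right-handed (so a half turn about y gives the same grasp; the last joint's range is limited). The gripper opens to 92 mm and grips with 3 to 60 N. Pads are 20 mm wide; open, the fingers measure 128 mm over their backs; the gripper's body (75 mm by 189 mm) begins 69 mm behind the grasp point.
Start: joints at [1.293, 0.468, -0.012, 1.603, 0.006, 1.071, -0.056], TCP at [0.151, -0.632, 0.217] pointing down, gripper open.
Joint ranges: [-2.53, 2.53], [-0.31, 2.02], [-1.57, 1.55], [0.28, 2.44], [-1.29, 4.43], [0.15, 1.84], [-2.92, 2.92]. Speed limits (rad/s): [2.57, 2.57, 3.14, 3.14, 3.14, 3.14, 3.14].

### API

Orientations are given as a 3x3 rotation matrix whose columns are the frame's x, y, z axes.
In Python, from workcell import get_state, camera, camera_model, job_done, finger_overhang gives the robot as it stands.
- The arm moves only by the tool jog_arm, never from a script. Its argument "increments" is text: rows parted by semicolons, each of 5 numbers parted by spaces: the shift along the world's x, y, z in m, then the turn about the world's z in rad, then the gripper command: -1 is shut, 1 is fully open, values between are in proportion. In form: tx ty tz spin hand; .... A call has 1 to 12 rows; each row is the pose to reach, as a shift and turn from the pose commanded when the call began; what a row does not reach only later rows make up. A row lasts 1/10 s, in which the tool goes at most 50 mm and 8.59 degrees, less where a joint would pass 70% of its speed; a pose out of reach is approached as far as the arm can. A call with a gripper value outside its range is refused whole. The fingers move at their own pace and stop on an object; "squeeze" is the grip in N (left out, the last holds). Time passes only in rows, so rows that repeat a pose let the fingers close. It gives the time, the measured TCP pose, the force and the opening at its end, in the units of the state.
- get_state(): the state, without advancing time (a new reading comes with each control period).
- camera(name): name is "side" or "top"; returns the picture (420x560x3 uint8, red, green, blue); there is no depth.
- camera_model(name): a dict with "fovy" (degrees; the focal length in pixels is half the picture's height over the tangent of half this angle, whatever the lens; pixels are square), "cx", "cy" (the principal point, pixels), "R" (3x3) and "t" (3): a world point X has camera coordinates R X + t. Camera axes: x right, y down, z forward; pixel columns grow to the right and rows downward; lengths in m; the calibration is good to about 2 mm. A picture is of the moment at which its call begins. camera_model takes no time and is no camera call.
- job_done(): hands the job in, once; it reports no verdict.
The state is a dict: "time_s": time; "qpos": joint angles; "dq": joint speeds; "tau": joint torques, N m; "eef_pos": TCP position; "tool_rot": TCP orientation; "contact_force": force on the tool from outside, world axes, zero at the start; "torque": the same for the moment, N m; "opening": finger opening in m.
Only numpy, scipy, OpenCV 4.12 (cv2) and the standard library are available. Lean on these libraries where they do the work, as an engineer would, in place of code of your own. Each camera call takes 0.05 s, during which the arm holds its last target.

### The job

Get the bench deburring spindle ready for the next batch: open its chuck, drop the worn stone in the scrap tin, stand the straight cylindrical stone from the wooden holder in the chuck right down to the bottom, and tighten the sleeve firmly on it. While the carrier is still at its loading station (the end away from the spindle), set every steel channel lying on the bench web up astride one of its lugs, one to a lug, down flat on the deck. When the stone is tight and all channels are on, push the carrier along its rail to the last detent, at the spindle end; leave the other stones and tools where they are.

Things in the scene. Friction and masses are not known exactly. Their poses are not given: they have to be found in the camera images.
- chuck_floor (a point): deburring spindle, fixed: grey motor base 104 x 104 x 70 mm high, black keyless chuck pointing up. The point: on the chuck's vertical axis, on the floor of its bore, 122 mm above the bench, where the lower end of a shank stands when fully home. Three steel jaws reach up to 154 mm; fully open they leave a bore 13 mm across, in which an 8 mm shank let go may lean a little until they close.
- sleeve (a joint): chuck sleeve, ribbed, 44 mm thick from 113 to 143 mm above the bench (grip at 138), then tapering. Value in rad about the vertical: 0 = jaws touch an 8 mm shank (start: about -0.3, tight on the worn stone); grows counter-clockwise seen from above, the three jaws opening together 1.25 mm per rad, to the stop at 2.0; clockwise tightens, stiffening slightly, to -0.4 at most. Friction 0.12 N m; stays where left.
- worn_stone: worn grinding stone standing in the chuck: steel shank 8 mm thick and 40 long, brown head above it 15 mm high, at most 19 mm in diameter with rounded-off edges. Origin: lower end of the shank; z along the shank towards the head. In the chuck its head is at 162 to 177 mm, 8 mm clear above the jaws.
- straight_stone: new straight cylindrical stone, one of three standing in the wooden holder: steel shank 8 mm thick, 40 long, brown head a cylinder 22 mm in diameter, 22 high. Origin: lower end of the shank, z towards the head.
- cone_stone: conical stone in the holder (stays there): same shank, head 24 mm at its foot, pointed upwards, 24 high. Origin: lower end of the shank.
- disc_stone: flat disc-shaped stone in the holder (stays there): same shank, head 32 mm in diameter, 9 high. Origin: lower end of the shank.
- holder: fixed wooden block, 46 (x) x 130 (y) x 30 mm high, with three 9.5 mm holes in a row along its y at -42, 0 and 42 mm; the stones' shanks stand in them with their ends 6 mm above the bench, so the heads begin at 46 mm. Which stone stands in which hole varies. Origin: centre of the underside.
- scrap_tin: open steel tin for worn stones, fixed, 90 (x) x 120 (y) x 30 mm high, walls 3 mm. Origin: centre of the underside.
- carrier (a joint): carrier on a fixed rail slide (490 x 110 mm, end blocks 48 high). Position in m: 0 = loading station (starts here), 0.075 = middle detent, 0.150 = last detent, spindle end; dark notches along the far side mark them. Moves along -y of the lug points; stops at -0.005 and 0.155. Pushing takes up to 6 N (detent 4, friction 0.8); let go within 10 mm of a station, the detent draws it to within 3 mm.
- carrier_knob (a point): grip point of the carrier's upright black handle knob, 20 mm in diameter, from 56 to 96 mm above the bench (a 28 mm foot flange below it); the point is on its axis at 78 mm, 147 mm along +y of the lug points from the middle of the row of lugs.
- lug0 (a point): foot of locating lug 0, at its middle, on the carrier's flat deck 50 mm above the bench: steel block 16 wide (point x), 36 long (point y, along the rail), 11 high. Four in a row along the rail, 64 mm apart, lug0 nearest the spindle; deck 100 x 300. A channel on it has its origin here and its y along the point's y, either way round; 4 mm play each side.
- lug1 (a point): foot of locating lug 1, at its middle, on the carrier's flat deck 50 mm above the bench: steel block 16 wide (point x), 36 long (point y, along the rail), 11 high. Four in a row along the rail, 64 mm apart, lug0 nearest the spindle; deck 100 x 300. A channel on it has its origin here and its y along the point's y, either way round; 4 mm play each side.
- lug2 (a point): foot of locating lug 2, at its middle, on the carrier's flat deck 50 mm above the bench: steel block 16 wide (point x), 36 long (point y, along the rail), 11 high. Four in a row along the rail, 64 mm apart, lug0 nearest the spindle; deck 100 x 300. A channel on it has its origin here and its y along the point's y, either way round; 4 mm play each side.
- lug3 (a point): foot of locating lug 3, at its middle, on the carrier's flat deck 50 mm above the bench: steel block 16 wide (point x), 36 long (point y, along the rail), 11 high. Four in a row along the rail, 64 mm apart, lug0 nearest the spindle; deck 100 x 300. A channel on it has its origin here and its y along the point's y, either way round; 4 mm play each side.
- channel1: folded dark-steel channel (inverted U), 32 wide along its x, 48 long along its y, 22 high, walls 4 mm, 24 mm between the flanges, an 11 mm hole in the web; starts on the bench web up; 80 to 145 g. Origin: centre of its underside (foot level), z up through the web. None if absent. All channels are alike.
- channel2: folded dark-steel channel (inverted U), 32 wide along its x, 48 long along its y, 22 high, walls 4 mm, 24 mm between the flanges, an 11 mm hole in the web; starts on the bench web up; 80 to 145 g. Origin: centre of its underside (foot level), z up through the web. None if absent. All channels are alike.
- channel3: folded dark-steel channel (inverted U), 32 wide along its x, 48 long along its y, 22 high, walls 4 mm, 24 mm between the flanges, an 11 mm hole in the web; starts on the bench web up; 80 to 145 g. Origin: centre of its underside (foot level), z up through the web. None if absent. All channels are alike.
- channel4: folded dark-steel channel (inverted U), 32 wide along its x, 48 long along its y, 22 high, walls 4 mm, 24 mm between the flanges, an 11 mm hole in the web; starts on the bench web up; 80 to 145 g. Origin: centre of its underside (foot level), z up through the web. None if absent. All channels are alike.
- socket_a: bystander: steel socket standing on the bench, 28 mm in diameter, 36 high. Origin: centre of the underside.
- socket_b: bystander: smaller steel socket, 23 mm in diameter, 30 high. Origin: centre of the underside.
- ratchet: bystander: ratchet handle lying roughly along y, 182 mm long. Origin: underside, near its middle.
- spray_can: bystander: aluminium spray can, 58 mm in diameter, 150 high. Origin: centre of the underside.
- screwdriver: bystander: screwdriver lying beyond the rail. Origin: underside, near its middle.
- screw_jar: bystander: clear jar with a steel cap, 64 mm in diameter, 65 high, beyond the rail. Origin: centre of the underside.
Things that resemble listed ones, but are neither listed nor needed, are in the scene too. Leave any red look-alike of the part that bears chuck_floor alone.

How it is judged:
On the way, in this order (a step that is already met when the one before it is completed fails the run):
1. the worn stone has been taken out of the chuck (distance between worn_stone and chuck_floor above 0.06 m), for 0.2 s.
2. with the carrier still at its loading station, the straight stone is tight in the chuck, the worn one is in the tin and every channel sits astride a lug (horizontal distance between straight_stone and chuck_floor below 0.003 m and z of straight_stone in the frame of chuck_floor below 0.004 m and angle between straight_stone's own z axis and vertical below 0.06 rad and value of joint sleeve below -0.1 rad and horizontal distance between worn_stone and scrap_tin below 0.072 m and z of worn_stone in the frame of scrap_tin below 0.03 m and (horizontal distance between channel1 and lug0 below 0.01 m or horizontal distance between channel1 and lug1 below 0.01 m or horizontal distance between channel1 and lug2 below 0.01 m or horizontal distance between channel1 and lug3 below 0.01 m) and z of each of channel1, channel2, channel3, channel4 in the frame of lug0 below 0.004 m and angle between the y axis of each of channel1, channel2, channel3, channel4 and the y axis of lug0, either way round below 0.2 rad and angle between each of channel1, channel2, channel3, channel4's own z axis and vertical below 0.08 rad and (horizontal distance between channel2 and lug0 below 0.01 m or horizontal distance between channel2 and lug1 below 0.01 m or horizontal distance between channel2 and lug2 below 0.01 m or horizontal distance between channel2 and lug3 below 0.01 m) and (horizontal distance between channel3 and lug0 below 0.01 m or horizontal distance between channel3 and lug1 below 0.01 m or horizontal distance between channel3 and lug2 below 0.01 m or horizontal distance between channel3 and lug3 below 0.01 m) and (horizontal distance between channel4 and lug0 below 0.01 m or horizontal distance between channel4 and lug1 below 0.01 m or horizontal distance between channel4 and lug2 below 0.01 m or horizontal distance between channel4 and lug3 below 0.01 m) and value of joint carrier below 0.012 m), for 0.3 s.
At the end, for the whole second after the job is handed in: Straight stone in the chuck: home within 4 mm, within 3 mm and 0.06 rad of the axis, sleeve tightened past -0.10 rad. Worn stone in the tin. Every channel present web up, flat on the deck within 4 mm, within 10 mm and 0.2 rad of a lug. Carrier at the last detent (beyond 0.143 m). All at rest (horizontal distance between straight_stone and chuck_floor below 0.003 m and z of straight_stone in the frame of chuck_floor below 0.004 m and angle between straight_stone's own z axis and vertical below 0.06 rad and value of joint sleeve below -0.1 rad and horizontal distance between worn_stone and scrap_tin below 0.072 m and z of worn_stone in the frame of scrap_tin below 0.03 m and (horizontal distance between channel1 and lug0 below 0.01 m or horizontal distance between channel1 and lug1 below 0.01 m or horizontal distance between channel1 and lug2 below 0.01 m or horizontal distance between channel1 and lug3 below 0.01 m) and z of each of channel1, channel2, channel3, channel4 in the frame of lug0 below 0.004 m and angle between the y axis of each of channel1, channel2, channel3, channel4 and the y axis of lug0, either way round below 0.2 rad and angle between each of channel1, channel2, channel3, channel4's own z axis and vertical below 0.08 rad and (horizontal distance between channel2 and lug0 below 0.01 m or horizontal distance between channel2 and lug1 below 0.01 m or horizontal distance between channel2 and lug2 below 0.01 m or horizontal distance between channel2 and lug3 below 0.01 m) and (horizontal distance between channel3 and lug0 below 0.01 m or horizontal distance between channel3 and lug1 below 0.01 m or horizontal distance between channel3 and lug2 below 0.01 m or horizontal distance between channel3 and lug3 below 0.01 m) and (horizontal distance between channel4 and lug0 below 0.01 m or horizontal distance between channel4 and lug1 below 0.01 m or horizontal distance between channel4 and lug2 below 0.01 m or horizontal distance between channel4 and lug3 below 0.01 m) and linear speed of each of channel1, channel2, channel3, channel4, worn_stone, straight_stone below 0.02 m/s and velocity of joint carrier below 0.01 m/s and value of joint carrier above 0.143 m); the robot touches nothing.
It fails at once if a bystanding tool, can or jar is pushed or tipped more than 4 cm out of its place (distance of any of socket_a, socket_b, ratchet, spray_can, screwdriver, screw_jar from where it was at the start of the episode above 0.04 m).
It fails at once if one of the other two stones is taken out of the holder (distance of any of cone_stone, disc_stone from where it was at the start of the episode above 0.03 m).
Of channel1, channel2, channel3, channel4 only 2 to 4 are there at a start; the rules pass over those that are not, and their reading is None.
At some moment in a run one of channel1, channel2, channel3, channel4 may be knocked a few centimetres aside while the robot is not near it.
It also fails if it takes over 210 s, if anything falls off the work surface, if the arm or the gripper's body presses on something with over 40 N, if the wrist force passes 120 N, or if a joint passes its speed limit or range.

## Working session

There is one attempt and no reset: what is moved stays moved. The work goes in short steps, Python scripts to look and compute and a tool call to move; the robot and the scene stay as the last step left them, time stands still between calls to the robot, and variables do not carry over. Pictures are saved under pics/ and viewed, and the job is handed in when it is done.

Besides the shell and the picture viewer there is one more tool, called as name(argument=value, ...) on one line, values as JSON. jog_arm: Moves the arm, as the interface text tells. Its arguments: {"type":"object","properties":{"increments":{"type":"string"},"squeeze":{"type":"number"}},"required":["increments"]}

```bash
ls; mkdir -p pics; cat > h.py <<'E'
import numpy as np, cv2
from workcell import *
def snap(n,f):
    im=camera(n); cv2.imwrite('pics/'+f+'.png',cv2.cvtColor(im,cv2.COLOR_RGB2BGR)); return im
def ray(n,u,v):
    m=camera_model(n); f=210/np.tan(np.radians(m['fovy'])/2)
    R=np.array(m['R']);t=np.array(m['t'])
    d=R.T@np.array([(u-m['cx'])/f,(v-m['cy'])/f,1]); return -R.T@t,d
def pl(n,u,v,z):
    c,d=ray(n,u,v); return np.round(c+d*(z-c[2])/d[2],4)
def proj(n,X):
    m=camera_model(n); f=210/np.tan(np.radians(m['fovy'])/2)
    c=np.array(m['R'])@np.array(X)+np.array(m['t']); return np.round([m['cx']+f*c[0]/c[2],m['cy']+f*c[1]/c[2]],1)
def tri(a,b):
    (c1,d1),(c2,d2)=ray('top',*a),ray('side',*b)
    s=np.linalg.lstsq(np.stack([d1,-d2],1),c2-c1,rcond=None)[0]
    p,q=c1+s[0]*d1,c2+s[1]*d2; return np.round((p+q)/2,4),np.linalg.norm(p-q)
E
python3 - <<'E'
from h import *
snap('top','t0');snap('side','s0')
print(camera_model('top'),camera_model('side'));print(get_state())
E
```

```text
pics
{'fovy': 50.43126954134791, 'cx': 273.8869186983129, 'cy': 211.04216554816006, 'R': array([[-0.02813199, -0.9992789 ,  0.0255003 ],
       [-0.99767015,  0.02648227, -0.06287256],
       [ 0.06215192, -0.02720961, -0.99769573]]), 't': array([-0.05309691,  0.56014258,  1.32209083])} {'fovy': 50.02768654672746, 'cx': 272.7252632776621, 'cy': 215.86347260910713, 'R': array([[-0.91965791, -0.39257516,  0.01068046],
       [-0.28070932,  0.63809188, -0.71696654],
       [ 0.27464814, -0.66236206, -0.69702576]]), 't': array([0.49448484, 0.26708456, 1.07813996])}
{'time_s': 0.1, 'qpos': array([ 1.2930037 ,  0.46827847, -0.01158199,  1.60355017,  0.00599611,
        1.07139599, -0.05630455]), 'dq': array([-0.00057258, -0.00331625,  0.00122783, -0.00192741, -0.00101312,
        0.0004461 , -0.00047154]), 'tau': array([ 4.96996381e-04, -5.21652818e+01, -1.28363774e-02, -2.44366229e+01,
       -5.68702875e-02,  1.40567860e-02,  5.71745625e-05]), 'eef_pos': array([ 0.15101564, -0.63166705,  0.21593478]), 'tool_rot': array([[ 2.32554007e-01, -4.88768206e-04,  9.72583361e-01],
       [-9.72582179e-01,  1.52119856e-03,  2.32554489e-01],
       [-1.59315765e-03, -9.99998724e-01, -1.21606426e-04]]), 'contact_force': array([-0.10552415,  0.39577038, -0.85716334]), 'torque': array([ 0.02867009, -0.00724118, -0.04382151]), 'opening': 0.09186766528582566}
```

View pics/t0.png

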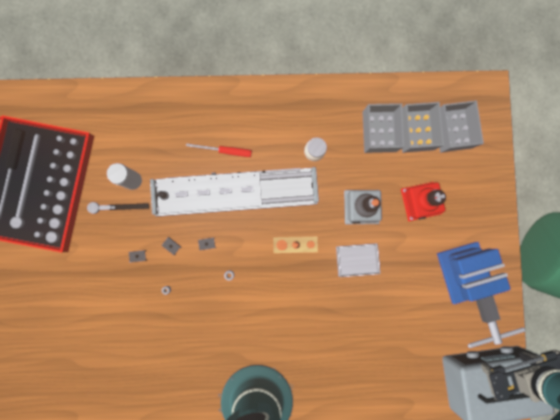

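View pics/s0.png

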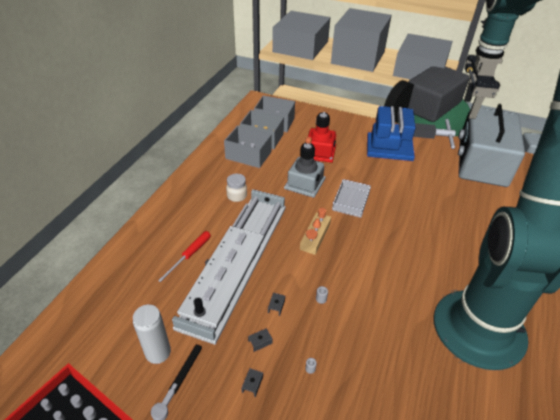

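```bash
python3 - <<'E'
import cv2
t=cv2.imread('pics/t0.png');s=cv2.imread('pics/s0.png')
def c(im,u,v,w,h,k,n): cv2.imwrite('pics/'+n,cv2.resize(im[v:v+h,u:u+w],None,fx=k,fy=k,interpolation=cv2.INTER_CUBIC))
c(t,100,140,130,100,6,'z1.png'); c(t,260,150,130,100,6,'z2.png'); c(t,120,225,130,75,6,'z3.png'); 
c(s,270,130,110,130,5,'z4.png')
E
```

```text
(no output)
```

View pics/z1.png

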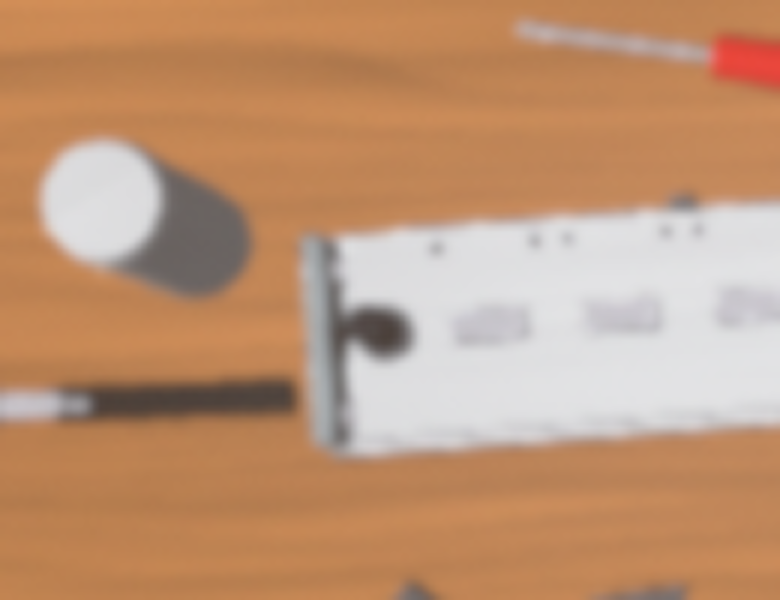

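View pics/z2.png

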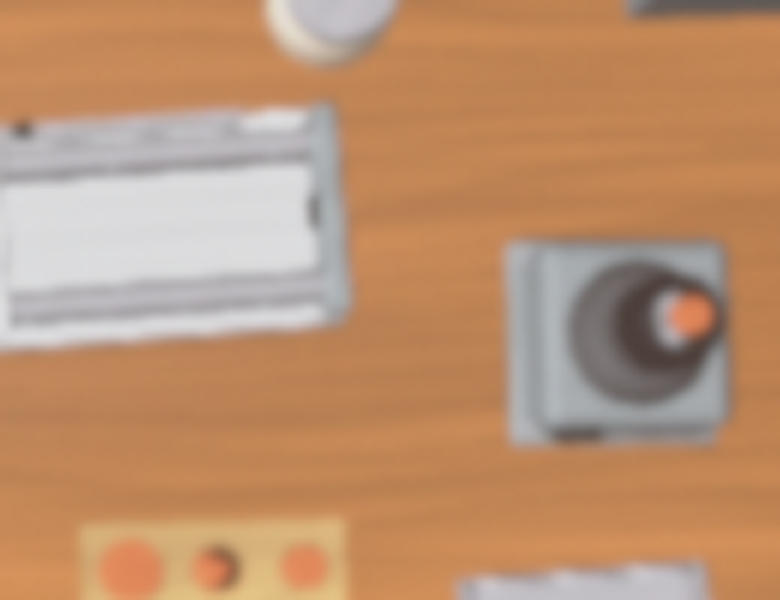

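View pics/z3.png

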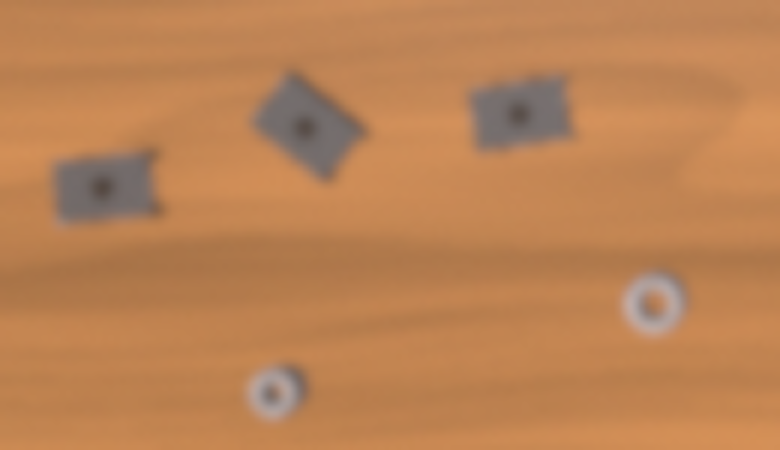

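View pics/z4.png

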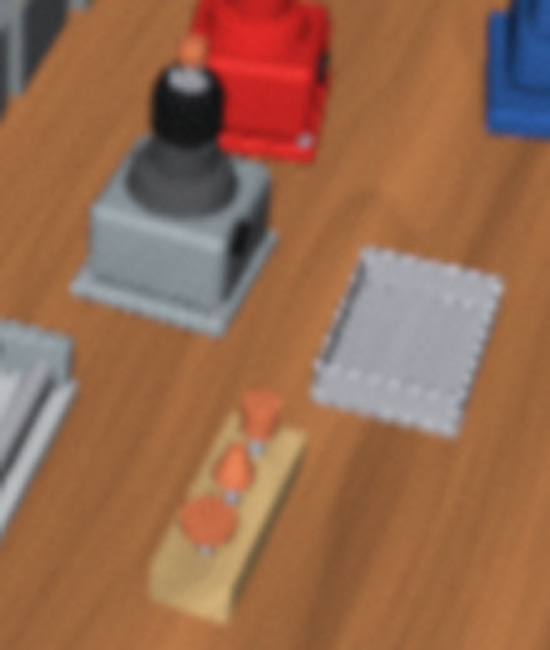

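```bash
python3 - <<'E'
import cv2,numpy as np
t=cv2.imread('pics/t0.png');s=cv2.imread('pics/s0.png')
for n,im,pts in (('t',t,[(375,202),(350,230),(282,245),(296,245),(311,244),(288,252),(206,244),(170,245),(163,195),(185,195),(220,180)]),('s',s,[(308,140),(322,213),(317,223),(312,234),(330,260)])):
  for u,v in pts: print(n,u,v,im[v,u][::-1])
E
python3 - <<'E'
import cv2
t=cv2.imread('pics/t0.png');s=cv2.imread('pics/s0.png')
def c(im,u,v,w,h,k,n): cv2.imwrite('pics/'+n,cv2.convertScaleAbs(cv2.resize(im[v:v+h,u:u+w],None,fx=k,fy=k,interpolation=cv2.INTER_CUBIC),alpha=3,beta=-500))
c(t,145,160,180,62,4.4,'z5.png'); c(s,170,180,120,160,3.7,'z6.png')
E
```

```text
t 375 202 [221 132  88]
t 350 230 [192 132  85]
t 282 245 [224 135  90]
t 296 245 [215 126  85]
t 311 244 [226 137  92]
t 288 252 [219 175 117]
t 206 244 [91 81 76]
t 170 245 [93 83 79]
t 163 195 [77 67 63]
t 185 195 [202 200 205]
t 220 180 [222 222 224]
s 308 140 [214 120  79]
s 322 213 [206 113  74]
s 317 223 [228 130  86]
s 312 234 [196 109  72]
s 330 260 [136  87  52]
```

View pics/z5.png

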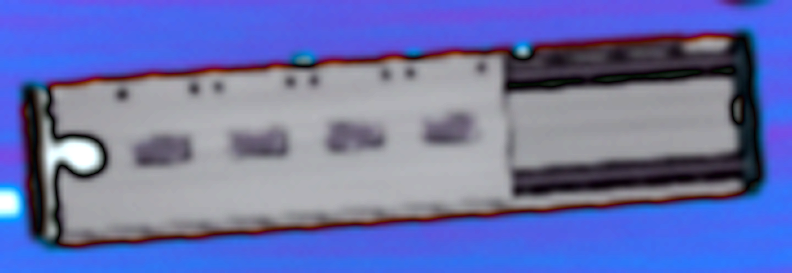

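View pics/z6.png

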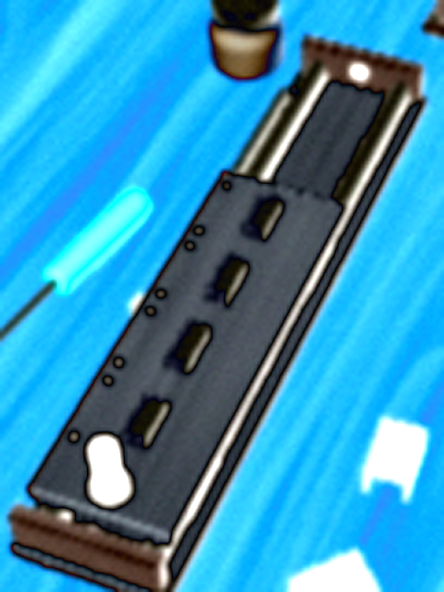

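```bash
cat > meas.py <<'E'
from h import *
from scipy import ndimage as nd
t=cv2.imread('pics/t0.png')[:,:,::-1].astype(float);s=cv2.imread('pics/s0.png')[:,:,::-1].astype(float)
def blobs(mask,u0,v0,u1,v1,minA=15):
    m=np.zeros(mask.shape,np.uint8);m[v0:v1,u0:u1]=mask[v0:v1,u0:u1]
    n,l,st,ce=cv2.connectedComponentsWithStats(m)
    return [(st[i,4],np.round(ce[i],2),st[i,:4]) for i in range(1,n) if st[i,4]>=minA]
E
python3 - <<'E'
from meas import *
# lugs top: weighted darkness
g=t.mean(2)
r=g[170:206,150:262]
reg=np.zeros(g.shape,bool)
cs=[]
for u,v in [(182,194),(203.6,192.5),(225.5,191),(247.3,189)]:
    a,b=int(u)-9,int(v)-6
    w=np.clip(216-g[b:b+13,a:a+19],0,None); w[w<4]=0
    yy,xx=np.mgrid[b:b+13,a:a+19]; c=(np.sum(w*xx)/w.sum(),np.sum(w*yy)/w.sum()); cs.append(c)
    print(np.round(c,2),pl('top',*c,.061), pl('top',*c,.055))
print(np.round(g[194,150:200]),)
hs=cv2.cvtColor(t.astype(np.uint8),cv2.COLOR_RGB2HSV);hss=cv2.cvtColor(s.astype(np.uint8),cv2.COLOR_RGB2HSV)
# orange
rt=t[:,:,0]/t[:,:,1]; rs=s[:,:,0]/s[:,:,1]
print('ot',blobs((rt>1.57)&(t[:,:,0]>150),265,190,390,260,8))
print('os',blobs((rs>1.68)&(s[:,:,0]>150),290,130,345,255,8))
# dark channels
for b in blobs((t.max(2)<135),120,230,225,268): print('ch',b,pl('top',*b[1],.022))
print('knob t',[ (b,pl('top',*b[1],.09)) for b in blobs(t.max(2)<120,153,180,175,205)])
print('knob s',blobs(s.max(2)<70,188,290,210,320))
E
```

```text
[181.39 194.18] [0.612  0.1998 0.061 ] [0.6126 0.2008 0.055 ]
[203.94 192.77] [0.6144 0.1345 0.061 ] [0.615  0.1353 0.055 ]
[224.78 190.96] [0.6181 0.074  0.061 ] [0.6188 0.0745 0.055 ]
[246.42 189.49] [0.6209 0.011  0.061 ] [0.6215 0.0112 0.055 ]
[157. 166. 168. 160. 134. 103.  85.  83.  83.  79.  76.  75.  74.  70.
  69.  72.  86. 115. 156. 197. 218. 222. 223. 222. 217. 209. 201. 198.
 198. 198. 199. 199. 200. 200. 201. 202. 200. 196. 206. 219. 223. 224.
 224. 224. 224. 222. 218. 214. 209. 203.]
ot [(np.int32(30), array([375.5, 202. ]), array([373, 199,   6,   7], dtype=int32)), (np.int32(54), array([281.61, 244.61]), array([278, 241,   8,   8], dtype=int32)), (np.int32(17), array([295.35, 244.47]), array([293, 243,   5,   4], dtype=int32)), (np.int32(22), array([310.14, 244.  ]), array([308, 242,   6,   5], dtype=int32))]
os [(np.int32(719), array([322.13, 144.34]), array([305, 130,  32,  34], dtype=int32)), (np.int32(58), array([321.72, 211.79]), array([318, 208,   8,   9], dtype=int32)), (np.int32(39), array([316.56, 223.33]), array([314, 219,   6,   9], dtype=int32)), (np.int32(70), array([311.2 , 233.79]), array([307, 230,  10,   9], dtype=int32))]
ch (np.int32(149), array([171.01, 245.35]), array([163, 238,  17,  16], dtype=int32)) [0.4644 0.2397 0.022 ]
ch (np.int32(121), array([206.17, 243.49]), array([199, 239,  15,  10], dtype=int32)) [0.467  0.1357 0.022 ]
ch (np.int32(133), array([137.14, 255.78]), array([130, 251,  16,  10], dtype=int32)) [0.4365 0.3396 0.022 ]
knob t [((np.int32(80), array([160.45, 194.66]), array([155, 188,  13,  13], dtype=int32)), array([0.609 , 0.2536, 0.09  ]))]
knob s [(np.int32(126), array([198.46, 306.56]), array([194, 298,  10,  17], dtype=int32))]
```

```bash
python3 - <<'E'
from meas import *
rs=s[:,:,0]/s[:,:,1]
print('worn s',blobs((rs>1.68)&(s[:,:,0]>150)&(rs<2.3),300,130,313,147,8))
print(pl('top',375.5,202,.177),pl('top',375.5,202,.170))
w=blobs((rs>1.68)&(s[:,:,0]>150)&(rs<2.3),300,130,313,147,8)
print(tri((375.5,202),w[0][1]) if w else 0)
print('str',pl('top',310.14,244,.068),tri((310.14,244),(321.72,211.79)))
print('cone',pl('top',295.35,244.5,.06),'disc',pl('top',281.61,244.61,.055),tri((281.6,244.6),(311.2,233.8)))
for z,pts in ((.07,[(540,245),(728,240),(730,425),(545,430)]),(0.01,[(508,243),(512,443)])):
  P=[pl('top',260+a/6-.42,150+b/6-.42,z) for a,b in pts]; print(P,np.mean(P,0))
# chuck sleeve dark circle: collar big ring centre
print('ring',pl('top',260+637/6-.4,150+332/6-.4,.09))
# holder corners z=.03
g=(t[:,:,1]/t[:,:,0]>.74)&(t[:,:,1]/t[:,:,2]>1.35)
print(blobs(g,268,230,325,260,30))
# tin
hs=cv2.cvtColor(t.astype(np.uint8),cv2.COLOR_RGB2HSV)
b=blobs(hs[:,:,1]<60,330,235,390,282,100);print('tin',b,[pl('top',*x[1],.02) for x in b])
E
```

```text
worn s [(np.int32(34), array([307.62, 139.38]), array([305, 135,   6,   8], dtype=int32))]
[ 0.5656 -0.3358  0.177 ] [ 0.5661 -0.3376  0.17  ]
(array([ 0.5684, -0.3377,  0.1672]), np.float64(0.004295212174412523))
str [ 0.4573 -0.169   0.068 ] (array([ 0.4584, -0.1697,  0.058 ]), np.float64(0.0025057546645480717))
cone [ 0.457  -0.1268  0.06  ] disc [ 0.4577 -0.0871  0.055 ] (array([ 0.4593, -0.0869,  0.0468]), np.float64(0.0033427106764240882))
[array([ 0.6096, -0.289 ,  0.07  ]), array([ 0.6097, -0.3808,  0.07  ]), array([ 0.5197, -0.3779,  0.07  ]), array([ 0.5198, -0.2879,  0.07  ])] [ 0.5647 -0.3339  0.07  ]
[array([ 0.6173, -0.2847,  0.01  ]), array([ 0.5157, -0.2829,  0.01  ])] [ 0.5665 -0.2838  0.01  ]
ring [ 0.5645 -0.3299  0.09  ]
[(np.int32(564), array([296.16, 244.27]), array([273, 236,  45,  18], dtype=int32))]
tin [(np.int32(1278), array([357.76, 259.88]), array([336, 244,  44,  33], dtype=int32))] [array([ 0.4052, -0.3155,  0.02  ])]
```

jog_arm(increments="0 0 0.05 0 1; 0 0 0.1 0 1; 0.415 0.296 0.1 -0.36 1; 0.415 0.296 0.1 -0.36 1; 0.415 0.296 0.1 -0.36 1; 0.415 0.296 0.1 -0.36 1; 0.415 0.296 0.1 -0.36 1; 0.415 0.296 0.1 -0.36 1; 0.415 0.296 0.1 -0.36 1; 0.415 0.296 0.1 -0.36 1; 0.415 0.296 0.1 -0.36 1; 0.415 0.296 0.1 -0.36 1", squeeze=20)

```text
time_s: 1.3
eef_pos: [0.5578, -0.3416, 0.3165]
tool_rot: [[-0.125, -0.001, 0.992], [-0.992, 0.0, -0.125], [-0.0, -1.0, -0.001]]
contact_force: [0.5, -0.5, -0.4]
opening: 0.0918
```

```bash
cat > st.py <<'E'
from h import *
s=get_state();R=np.array(s['tool_rot'])
print('t',s['time_s'],'p',np.round(s['eef_pos'],4),'jaw',round(np.arctan2(R[1,0],R[0,0]),3),'q',np.round(s['qpos'],3),'F',np.round(s['contact_force'],2),'T',np.round(s['torque'],2),'op',round(s['opening'],4),'tilt',np.round(R[:,1],3))
E
python3 st.py
```

```text
t 1.3 p [ 0.5578 -0.3416  0.3165] jaw -1.696 q [ 0.605  0.408 -0.149  1.467  0.062  1.272 -1.246] F [ 0.52 -0.55 -0.39] T [-0.06 -0.01  0.  ] op 0.0918 tilt [-0.001  0.    -1.   ]
```

jog_arm(increments="0 0 0 0 1; 0 0 -0.04 0 1; 0 0 -0.08 0 1; 0 0 -0.11 0 1; 0 0 -0.14 0 1; 0 0 -0.155 0 1; 0 0 -0.165 0 1; 0 0 -0.172 0 1; 0 0 -0.172 0 1; 0 0 -0.172 0 1")

```text
time_s: 2.3
eef_pos: [0.5573, -0.3434, 0.1459]
tool_rot: [[-0.125, 0.002, 0.992], [-0.992, -0.001, -0.125], [0.001, -1.0, 0.002]]
contact_force: [-0.5, 0.3, 1.0]
opening: 0.0918
```

```bash
python3 st.py; python3 - <<'E'
from h import *
a=snap('side','s1');b=snap('top','t1')
cv2.imwrite('pics/s1z.png',cv2.resize(a[100:200,250:380,::-1],None,fx=6,fy=6,interpolation=2))
E
```

```text
t 2.3 p [ 0.5573 -0.3434  0.1459] jaw -1.696 q [ 0.602  0.554 -0.141  1.644  0.091  0.948 -1.267] F [-0.52  0.32  1.04] T [ 0.05 -0.02 -0.01] op 0.0918 tilt [ 0.002 -0.001 -1.   ]
```

View pics/s1z.png

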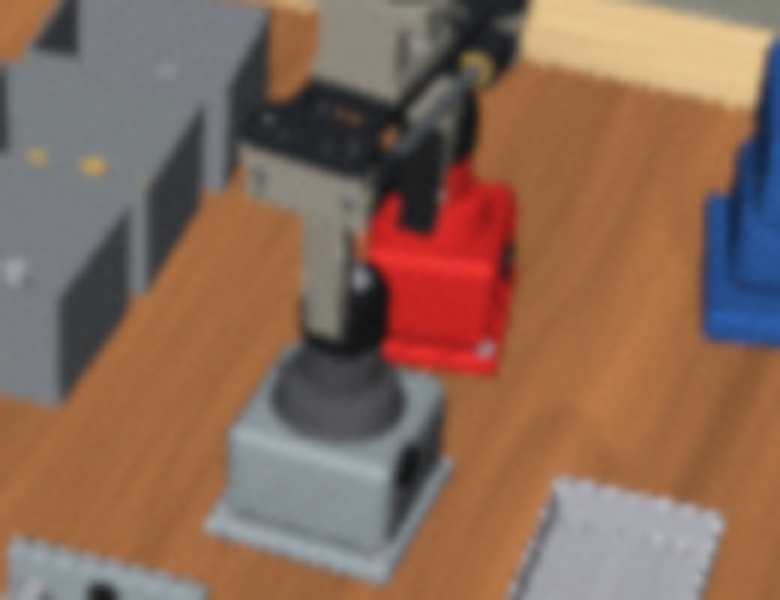

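jog_arm(increments="0.009 0.0075 -0.002 0 1; 0.009 0.0075 -0.002 0 1; 0.009 0.0075 -0.002 0 1; 0.009 0.0075 -0.002 0 -1; 0.009 0.0075 -0.002 0 -1; 0.009 0.0075 -0.002 0 -1; 0.009 0.0075 -0.002 0 -1; 0.009 0.0075 -0.002 0 -1; 0.009 0.0075 -0.002 0 -1; 0.009 0.0075 -0.002 0 -1", squeeze=10)

```text
time_s: 3.4
eef_pos: [0.5658, -0.3342, 0.1427]
tool_rot: [[-0.125, -0.0, 0.992], [-0.992, 0.002, -0.125], [-0.002, -1.0, -0.0]]
contact_force: [0.4, 7.0, 0.7]
opening: 0.0379
```

```bash
python3 st.py
```

```text
t 3.4 p [ 0.5658 -0.3342  0.1427] jaw -1.696 q [ 0.585  0.564 -0.142  1.636  0.091  0.949 -1.284] F [0.43 7.   0.71] T [ 1.72 -0.13  0.04] op 0.0379 tilt [-0.     0.002 -1.   ]
```

```bash
python3 - <<'E'
from h import *
a=snap('side','s2');b=snap('top','t2')
cv2.imwrite('pics/s2z.png',np.hstack([cv2.resize(a[100:200,270:370,::-1],None,fx=4,fy=4,interpolation=2),cv2.resize(b[150:250,320:420,::-1],None,fx=4,fy=4,interpolation=2)]))
E
python3 st.py
```

```text
t 3.5 p [ 0.5658 -0.334   0.1427] jaw -1.695 q [ 0.585  0.563 -0.142  1.636  0.091  0.949 -1.284] F [-0.81  3.33  0.97] T [0.91 0.03 0.08] op 0.0376 tilt [-0.     0.002 -1.   ]
```

View pics/s2z.png

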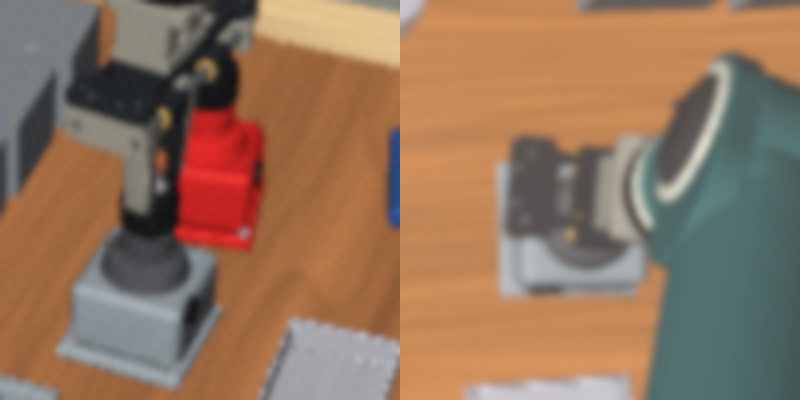

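```bash
python3 - <<'E'
from h import *
print(-np.array(camera_model('side')['R']).T@camera_model('side')['t'],-np.array(camera_model('top')['R']).T@camera_model('top')['t'])
for X in [(.566,-.336,.122),(.566,-.336,.07),(.566,-.336,.177),(.566,-.334,.25),(.566,-.358,.113),(.566,-.314,.113)]:
  a,b=proj('side',X),proj('top',X); print(X,a,b,'zoom',(a-[270,100])*4,(b-[320,150])*4)
E
```

```text
[0.23362088 0.73781698 0.93770069] [ 0.47517334 -0.03191889  1.35561597]
(0.566, -0.336, 0.122) [307.9 152.3] [370.6 203.5] zoom [151.6 209.2] [202.4 214. ]
(0.566, -0.336, 0.07) [306.8 165.9] [366.2 204.9] zoom [147.2 263.6] [184.8 219.6]
(0.566, -0.336, 0.177) [309.1 137.1] [375.6 201.8] zoom [156.4 148.4] [222.4 207.2]
(0.566, -0.334, 0.25) [310.6 116. ] [382.1 199.4] zoom [162.4  64. ] [248.4 197.6]
(0.566, -0.358, 0.113) [310.1 150.8] [377.6 203.5] zoom [160.4 203.2] [230.4 214. ]
(0.566, -0.314, 0.113) [305.2 158.7] [362.  203.9] zoom [140.8 234.8] [168.  215.6]
```

jog_arm(increments="0 0 0 0 -1; 0 0 0 0 -1; 0 0 0 0 -1; 0 0 0 0 -1; 0 0 0 0 -1", squeeze=15)

```text
time_s: 4.0
eef_pos: [0.5658, -0.334, 0.1426]
tool_rot: [[-0.124, -0.0, 0.992], [-0.992, 0.002, -0.124], [-0.002, -1.0, -0.001]]
contact_force: [0.3, 5.3, 1.7]
opening: 0.0374
```

```bash
python3 st.py
```

```text
t 4.0 p [ 0.5658 -0.334   0.1426] jaw -1.695 q [ 0.585  0.564 -0.142  1.636  0.091  0.949 -1.284] F [0.26 5.27 1.66] T [1.4  0.09 0.07] op 0.0374 tilt [-0.     0.002 -1.   ]
```

jog_arm(increments="0 0.002 0 0 -1; 0 0.002 0 0 -1; 0 0.002 0 0.1 -1; 0 0.002 0 0.2 -1; 0 0.002 0 0.3 -1; 0 0.002 0 0.4 -1; 0 0.002 0 0.4 -1", squeeze=25)

```text
time_s: 4.7
eef_pos: [0.5658, -0.3347, 0.1427]
tool_rot: [[0.271, 0.001, 0.963], [-0.963, -0.001, 0.271], [0.001, -1.0, 0.001]]
contact_force: [1.9, -0.7, -2.4]
opening: 0.0369
```

```bash
python3 st.py; python3 - <<'E'
from h import *
a=snap('side','s3');b=snap('top','t3')
cv2.imwrite('pics/s3z.png',np.hstack([cv2.resize(a[100:200,270:370,::-1],None,fx=4,fy=4,interpolation=2),cv2.resize(b[150:250,320:420,::-1],None,fx=4,fy=4,interpolation=2)]))
E
```

```text
t 4.7 p [ 0.5658 -0.3347  0.1427] jaw -1.297 q [ 0.65   0.572 -0.234  1.633  0.155  0.954 -0.935] F [ 1.85 -0.75 -2.42] T [ 0.07 -0.51  0.09] op 0.0369 tilt [ 0.001 -0.001 -1.   ]
```

View pics/s3z.png

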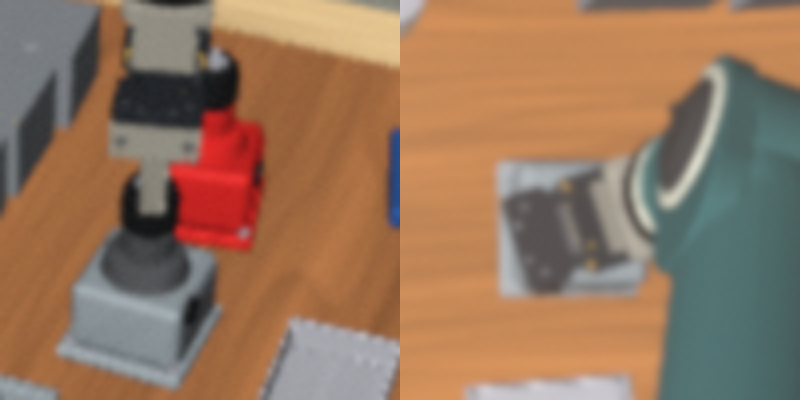

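jog_arm(increments="0 0 0 0.14 -1; 0 0 0 0.28 -1; 0 0 0 0.42 -1; 0 0 0 0.56 -1; 0 0 0 0.7 -1; 0 0 0 0.84 -1; 0 0 0 0.98 -1; 0 0 0 1.12 -1; 0 0 0 1.26 -1; 0 0 0 1.4 -1; 0 0 0 1.5 -1; 0 0 0 1.5 -1")

```text
time_s: 6.0
eef_pos: [0.568, -0.336, 0.1428]
tool_rot: [[0.979, 0.006, -0.202], [0.202, -0.003, 0.979], [0.005, -1.0, -0.004]]
contact_force: [9.4, -4.5, -7.7]
opening: 0.0369
```

```bash
python3 st.py; python3 - <<'E'
from h import *
a=snap('side','s4');b=snap('top','t4')
cv2.imwrite('pics/s4z.png',np.hstack([cv2.resize(a[100:200,270:370,::-1],None,fx=4,fy=4,interpolation=2),cv2.resize(b[150:250,320:420,::-1],None,fx=4,fy=4,interpolation=2)]))
E
```

```text
t 6.0 p [ 0.568  -0.336   0.1428] jaw 0.203 q [ 0.883  0.639 -0.576  1.614  0.397  1.001  0.385] F [ 9.41 -4.53 -7.7 ] T [-1.02 -2.06  0.07] op 0.0369 tilt [ 0.006 -0.003 -1.   ]
```

View pics/s4z.png

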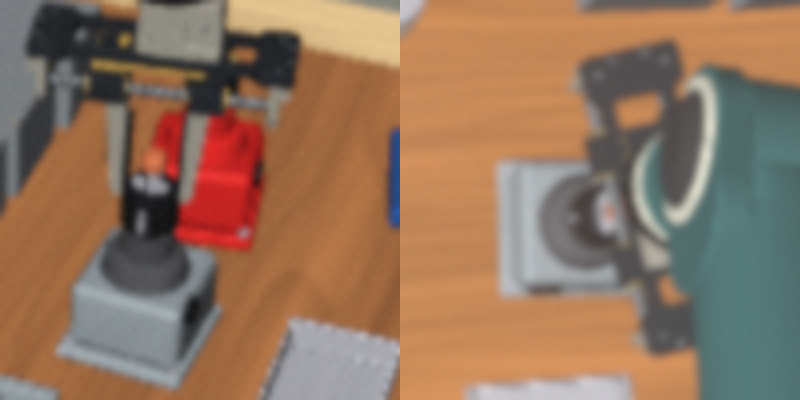

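jog_arm(increments="0.003 0 0 0 -1; 0.003 0 0 0 -1; 0.003 0 0 0.1 -1; 0.003 0 0 0.2 -1; 0.003 0 0 0.3 -1; 0.003 0 0 0.4 -1; 0.003 0 0 0.4 -1")

```text
time_s: 6.8
eef_pos: [0.5686, -0.3353, 0.1428]
tool_rot: [[0.825, 0.001, -0.566], [0.566, -0.002, 0.825], [-0.0, -1.0, -0.002]]
contact_force: [3.0, -4.6, -3.4]
opening: 0.0371
```

```bash
python3 st.py
```

```text
t 6.8 p [ 0.5686 -0.3353  0.1428] jaw 0.601 q [ 0.936  0.668 -0.665  1.605  0.463  1.03   0.734] F [ 2.95 -4.64 -3.39] T [-1.18 -0.72 -0.14] op 0.0371 tilt [ 0.001 -0.002 -1.   ]
```

jog_arm(increments="0 0 0 0.1 -1; 0 0 0 0.15 -1; 0 0 0 0.15 -1")

```text
time_s: 7.1
eef_pos: [0.5672, -0.3334, 0.1427]
tool_rot: [[0.732, -0.003, -0.681], [0.681, 0.001, 0.732], [-0.002, -1.0, 0.003]]
contact_force: [-2.4, -0.9, 2.2]
opening: 0.0368
```

```bash
python3 st.py
```

```text
t 7.1 p [ 0.5672 -0.3334  0.1427] jaw 0.749 q [ 0.955  0.678 -0.698  1.605  0.486  1.043  0.864] F [-2.37 -0.85  2.21] T [-0.1   0.65 -0.57] op 0.0368 tilt [-0.003  0.001 -1.   ]
```

jog_arm(increments="0 0 0 0 1; 0 0 0 0 1; 0 0 0 0 1; 0 0 0 0 1; 0.001 -0.001 0.01 -0.1 1; 0.001 -0.001 0.03 -0.1 1; 0.001 -0.001 0.04 -0.1 1; 0.001 -0.001 0.04 -0.1 1; 0.001 -0.001 0.04 -0.1 1")

```text
time_s: 8.0
eef_pos: [0.5694, -0.3344, 0.1824]
tool_rot: [[0.794, -0.0, -0.608], [0.608, -0.0, 0.794], [-0.0, -1.0, 0.0]]
contact_force: [-0.1, -0.7, 0.3]
opening: 0.0919
```

```bash
python3 st.py; python3 - <<'E'
from h import *
a=snap('side','s5');b=snap('top','t5')
cv2.imwrite('pics/s5z.png',np.hstack([cv2.resize(a[100:200,270:370,::-1],None,fx=4,fy=4,interpolation=2),cv2.resize(b[150:250,320:420,::-1],None,fx=4,fy=4,interpolation=2)]))
E
```

```text
t 8.0 p [ 0.5694 -0.3344  0.1824] jaw 0.654 q [ 0.954  0.633 -0.698  1.571  0.441  1.101  0.803] F [-0.12 -0.69  0.29] T [ 0.02 -0.12  0.  ] op 0.0919 tilt [-0. -0. -1.]
```

View pics/s5z.png

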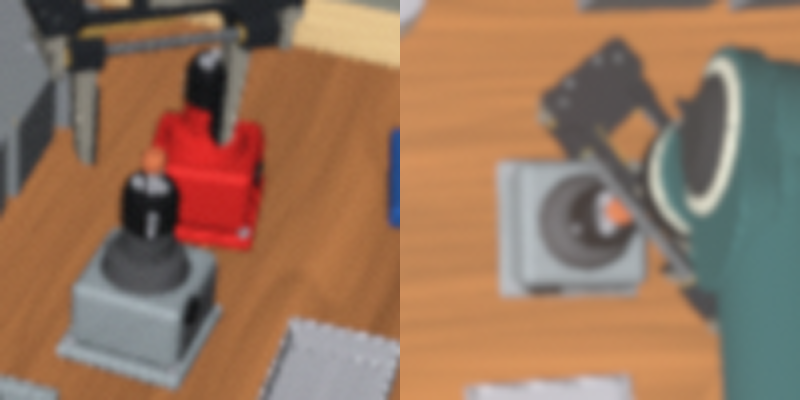

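jog_arm(increments="-0.0015 0 0 0 0; -0.0015 0 0 0 -1; -0.0015 0 0 0 -1; -0.0015 0 0 0 -1; -0.0015 0 0 0 -1; -0.0015 0 0 0 -1; -0.0015 0 0 0 -1; -0.0015 0 0 0 -1; -0.0015 0 0 0 -1; -0.0015 0 0 0 -1", squeeze=15)

```text
time_s: 9.1
eef_pos: [0.5681, -0.3345, 0.1828]
tool_rot: [[0.794, 0.0, -0.608], [0.608, -0.0, 0.794], [0.0, -1.0, -0.0]]
contact_force: [-0.0, -0.3, -0.3]
opening: 0.0137
```

```bash
python3 st.py
```

```text
t 9.1 p [ 0.5681 -0.3345  0.1828] jaw 0.654 q [ 0.957  0.631 -0.699  1.574  0.44   1.1    0.804] F [-0.02 -0.31 -0.29] T [ 0.   -0.12 -0.04] op 0.0137 tilt [ 0. -0. -1.]
```

jog_arm(increments="0 0 0.01 0 -1; 0 0 0.02 0 -1; 0 0 0.035 0 -1; 0 0 0.05 0 -1; 0 0 0.07 0 -1; 0 0 0.08 0 -1; 0 0 0.08 0 -1")

```text
time_s: 9.8
eef_pos: [0.5691, -0.3347, 0.2653]
tool_rot: [[0.794, 0.003, -0.608], [0.608, -0.002, 0.794], [0.001, -1.0, -0.004]]
contact_force: [-0.7, -0.8, 0.7]
opening: 0.0007
```

```bash
python3 st.py; python3 - <<'E'
from h import *
a=snap('side','s6')
cv2.imwrite('pics/s6z.png',cv2.resize(a[80:200,260:380,::-1],None,fx=5,fy=5,interpolation=2))
E
```

```text
t 9.8 p [ 0.5691 -0.3347  0.2653] jaw 0.654 q [ 0.976  0.558 -0.734  1.491  0.386  1.237  0.846] F [-0.68 -0.77  0.67] T [ 0.03 -0.13  0.04] op 0.0007 tilt [ 0.003 -0.002 -1.   ]
```

View pics/s6z.png

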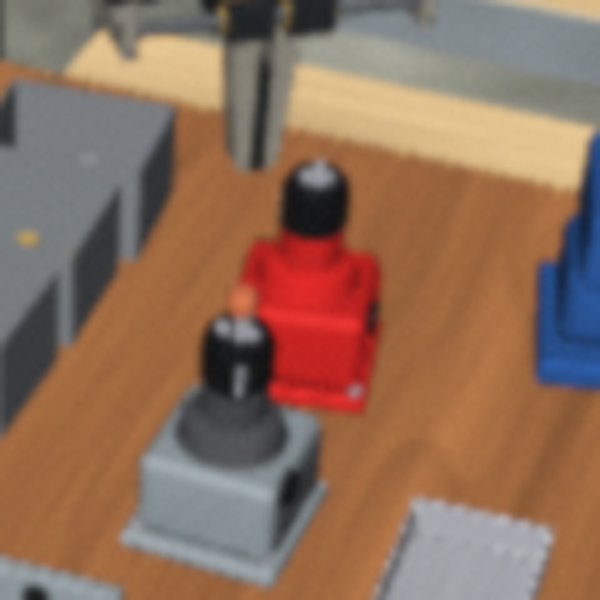

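```bash
python3 - <<'E'
from h import *
print(finger_overhang if not callable(finger_overhang) else finger_overhang())
for z in (.24,.25,.26,.27): print(z,proj('side',(.569,-.3347,z)))
j=np.array([.794,.608,0]);
for z in (.157,.165,.175):
  for sg in (-1,1): print(z,sg,(proj('side',np.array([.5694,-.3344,z])+sg*.046*j)-[270,100])*4,(proj('side',np.array([.5694,-.3344,z])+sg*.064*j)-[270,100])*4)
E
```

```text
0.025
0.24 [309.4 118.7]
0.25 [309.7 115.6]
0.26 [309.9 112.6]
0.27 [310.2 109.4]
0.157 -1 [208.  162.8] [230.8 159.6]
0.157 1 [ 90.4 179.6] [ 67.2 182.8]
0.165 -1 [208.8 154. ] [231.6 150.8]
0.165 1 [ 91.2 170.4] [ 67.6 173.6]
0.175 -1 [210.  142.8] [232.8 139.6]
0.175 1 [ 91.6 159.2] [ 68.  162.4]
```

jog_arm(increments="-0.001 0 -0.03 0 -1; -0.001 0 -0.055 0 -1; -0.001 0 -0.062 0 -1; -0.001 0 -0.064 0 -1; -0.001 0 -0.066 0 -1; -0.001 0 -0.066 0 -1")

```text
time_s: 10.45
eef_pos: [0.5677, -0.3346, 0.1977]
tool_rot: [[0.794, 0.001, -0.608], [0.608, -0.001, 0.794], [0.001, -1.0, -0.001]]
contact_force: [-0.6, -0.2, -0.1]
opening: 0.0008
```

jog_arm(increments="0 0 -0.004 0 -1; 0 0 -0.004 0 -1")

```text
time_s: 10.65
eef_pos: [0.5671, -0.3346, 0.1929]
tool_rot: [[0.794, 0.0, -0.608], [0.608, -0.0, 0.794], [-0.0, -1.0, -0.0]]
contact_force: [-1.0, -0.2, 0.6]
opening: 0.0011
```

jog_arm(increments="0 0 -0.004 0 -1; 0 0 -0.004 0 -1")

```text
time_s: 10.85
eef_pos: [0.5669, -0.3344, 0.1883]
tool_rot: [[0.794, -0.001, -0.608], [0.608, 0.0, 0.794], [-0.0, -1.0, 0.001]]
contact_force: [0.0, -0.3, -0.8]
opening: 0.0004
```

```bash
python3 st.py; python3 - <<'E'
from h import *
a=snap('side','s7')
cv2.imwrite('pics/s7z.png',cv2.resize(a[80:200,260:380,::-1],None,fx=5,fy=5,interpolation=2))
E
```

```text
t 10.85 p [ 0.5669 -0.3344  0.1883] jaw 0.654 q [ 0.96   0.624 -0.702  1.571  0.435  1.109  0.808] F [ 0.01 -0.35 -0.8 ] T [-0.02 -0.06  0.03] op 0.0004 tilt [-0.001  0.    -1.   ]
```

View pics/s7z.png

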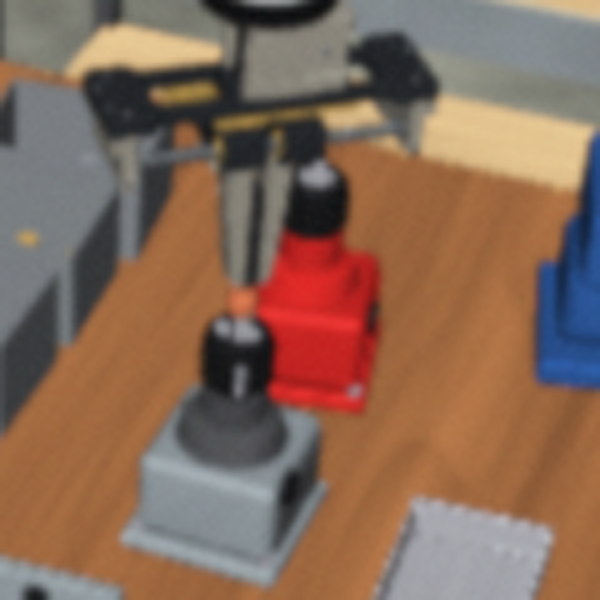

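jog_arm(increments="0 0 -0.003 0 -1; 0 0 -0.003 0 -1")

```text
time_s: 11.1
eef_pos: [0.5669, -0.3344, 0.1854]
tool_rot: [[0.794, -0.0, -0.608], [0.608, 0.0, 0.794], [-0.0, -1.0, 0.001]]
contact_force: [-0.4, 0.5, -1.3]
opening: 0.0005
```

jog_arm(increments="0 0 -0.003 0 -1; 0 0 -0.003 0 -1")

```text
time_s: 11.3
eef_pos: [0.5669, -0.3344, 0.1823]
tool_rot: [[0.794, -0.001, -0.608], [0.608, 0.0, 0.794], [-0.0, -1.0, 0.001]]
contact_force: [-0.7, 1.4, 0.1]
opening: 0.0005
```

jog_arm(increments="0 0 -0.003 0 -1; 0 0 -0.003 0 -1")

```text
time_s: 11.5
eef_pos: [0.5673, -0.3345, 0.1798]
tool_rot: [[0.794, 0.0, -0.608], [0.608, -0.0, 0.794], [0.0, -1.0, -0.0]]
contact_force: [0.6, 0.5, 0.8]
opening: 0.0008
```

```bash
python3 - <<'E'
from h import *
a=snap('side','s8');b=snap('top','t8')
cv2.imwrite('pics/s8z.png',np.hstack([cv2.resize(a[100:200,270:370,::-1],None,fx=4,fy=4,interpolation=2),cv2.resize(b[150:250,320:420,::-1],None,fx=4,fy=4,interpolation=2)]))
E
```

```text
(no output)
```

View pics/s8z.png

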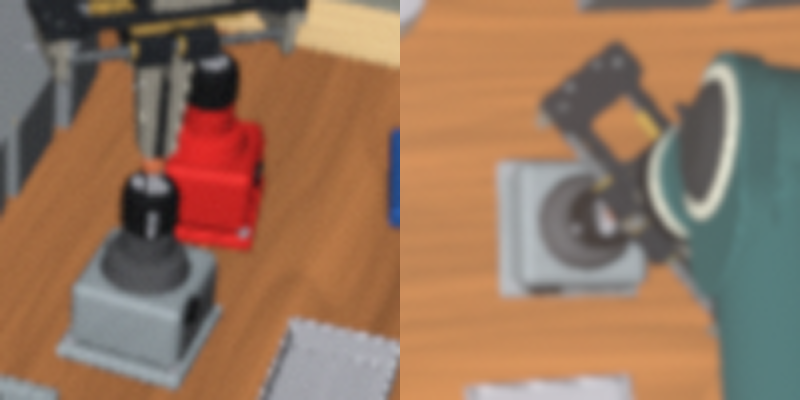

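jog_arm(increments="0 0 0.02 0 -1; 0 0 0.02 0 1; 0.001 0 0.02 0 1; 0.001 0 0.02 0 1; 0.001 0 0.02 0 1; 0.001 0 0.005 0 1; 0.001 0 -0.005 0 1; 0.001 0 -0.01 0 1; 0.001 0 -0.01 0 1")

```text
time_s: 12.5
eef_pos: [0.5673, -0.3342, 0.1681]
tool_rot: [[0.794, -0.002, -0.608], [0.608, 0.001, 0.794], [-0.001, -1.0, 0.002]]
contact_force: [-0.2, 0.2, 0.1]
opening: 0.0622
```

```bash
python3 st.py; python3 - <<'E'
from h import *
a=snap('side','s9');b=snap('top','t9')
cv2.imwrite('pics/s9z.png',cv2.resize(a[90:190,250:370,::-1],None,fx=6,fy=6,interpolation=2))
E
```

```text
t 12.5 p [ 0.5673 -0.3342  0.1681] jaw 0.654 q [ 0.953  0.645 -0.692  1.586  0.45   1.078  0.796] F [-0.24  0.21  0.1 ] T [-0.01 -0.13 -0.01] op 0.0622 tilt [-0.002  0.001 -1.   ]
```

View pics/s9z.png

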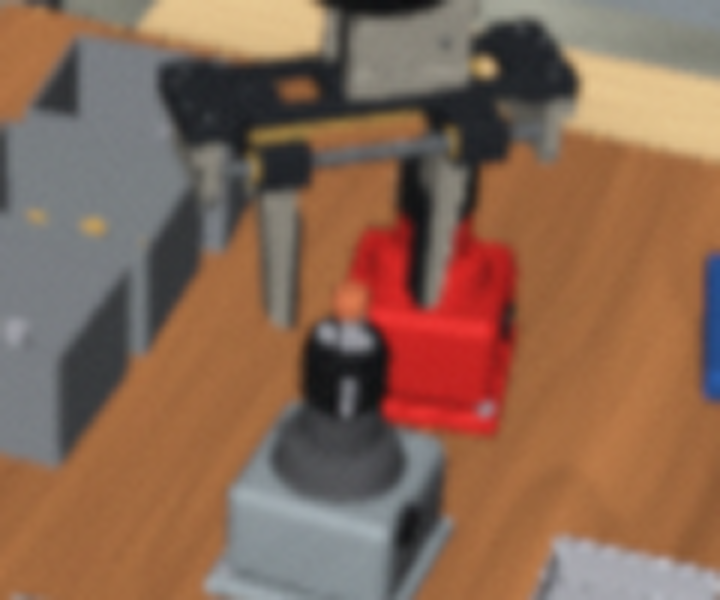

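jog_arm(increments="0 0 0 0 -1; 0 0 0 0 -1; 0 0 0 0 -1; 0 0 0 0 -1; 0 0 0 0 -1; 0 0 0 0 -1; 0 0 0 0 -1; 0 0 0 0 -1", squeeze=20)

```text
time_s: 13.4
eef_pos: [0.5681, -0.3345, 0.1698]
tool_rot: [[0.794, 0.0, -0.608], [0.608, -0.0, 0.794], [-0.0, -1.0, -0.0]]
contact_force: [-0.3, -0.4, 0.3]
opening: 0.0176
```

```bash
python3 st.py; python3 - <<'E'
from h import *
a=snap('side','s10');b=snap('top','t10')
cv2.imwrite('pics/s10z.png',cv2.resize(a[90:190,250:370,::-1],None,fx=6,fy=6,interpolation=2))
E
```

```text
t 13.4 p [ 0.5681 -0.3345  0.1698] jaw 0.654 q [ 0.953  0.644 -0.692  1.585  0.45   1.078  0.797] F [-0.32 -0.44  0.26] T [-0.02 -0.16 -0.01] op 0.0176 tilt [ 0. -0. -1.]
```

View pics/s10z.png

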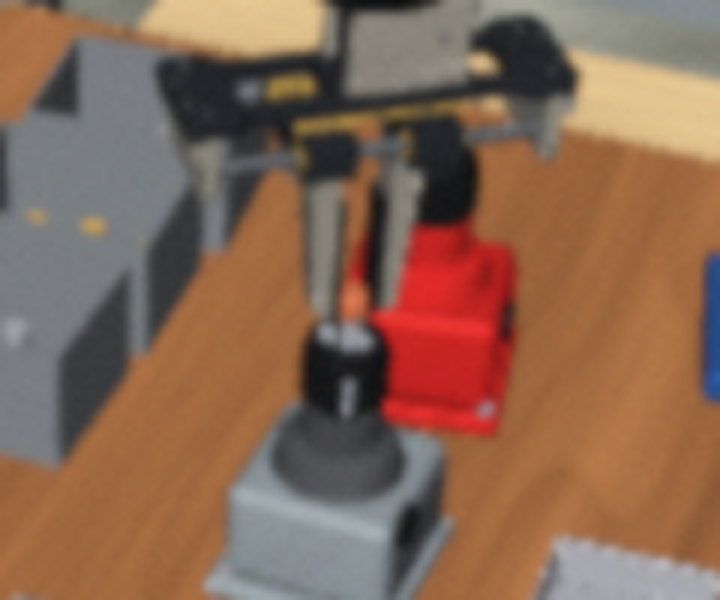

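jog_arm(increments="0 0 0.005 0 -1; 0 0 0.015 0 -1; 0 0 0.03 0 -1; 0 0 0.05 0 -1; 0 0 0.07 0 -1; 0 0 0.085 0 -1; 0 0 0.085 0 -1")

```text
time_s: 14.2
eef_pos: [0.5695, -0.3348, 0.2582]
tool_rot: [[0.794, 0.004, -0.608], [0.608, -0.003, 0.794], [0.002, -1.0, -0.005]]
contact_force: [0.5, 0.1, 0.1]
opening: 0.0174
```

```bash
python3 st.py; python3 - <<'E'
from h import *
a=snap('side','s11');b=snap('top','t11')
cv2.imwrite('pics/s11z.png',cv2.resize(a[80:180,250:370,::-1],None,fx=6,fy=6,interpolation=2))
E
```

```text
t 14.2 p [ 0.5695 -0.3348  0.2582] jaw 0.654 q [ 0.974  0.564 -0.731  1.499  0.39   1.223  0.842] F [0.46 0.14 0.09] T [ 0.03 -0.11  0.03] op 0.0174 tilt [ 0.004 -0.003 -1.   ]
```

View pics/s11z.png

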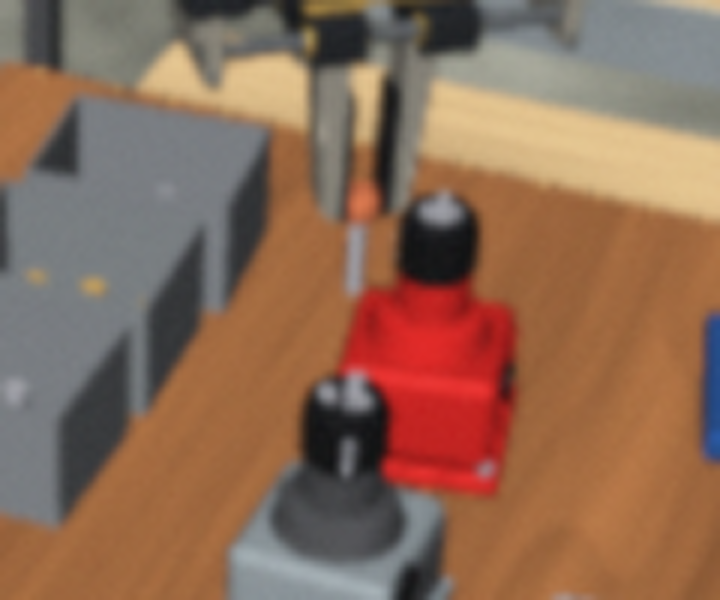

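jog_arm(increments="-0.04 0.005 0.01 0 -1; -0.08 0.01 0 0 -1; -0.12 0.015 0 0 -1; -0.164 0.019 0 0 -1; -0.164 0.019 -0.04 0 -1; -0.164 0.019 -0.08 0 -1; -0.164 0.019 -0.12 0 -1; -0.164 0.019 -0.15 0 -1; -0.164 0.019 -0.17 0 -1; -0.164 0.019 -0.18 0 -1; -0.164 0.019 -0.18 0 -1")

```text
time_s: 15.4
eef_pos: [0.4031, -0.3146, 0.0733]
tool_rot: [[0.793, -0.002, -0.609], [0.609, 0.003, 0.793], [-0.0, -1.0, 0.003]]
contact_force: [-0.2, -0.1, 0.1]
opening: 0.0176
```

```bash
python3 st.py; python3 - <<'E'
from h import *
a=snap('side','s12');b=snap('top','t12')
cv2.imwrite('pics/s12z.png',cv2.resize(a[130:230,300:420,::-1],None,fx=6,fy=6,interpolation=2))
E
```

```text
t 15.4 p [ 0.4031 -0.3146  0.0733] jaw 0.654 q [ 1.129  0.55  -0.661  2.009  0.49   0.747  0.824] F [-0.23 -0.14  0.09] T [-0.   -0.11 -0.04] op 0.0176 tilt [-0.002  0.003 -1.   ]
```

View pics/s12z.png

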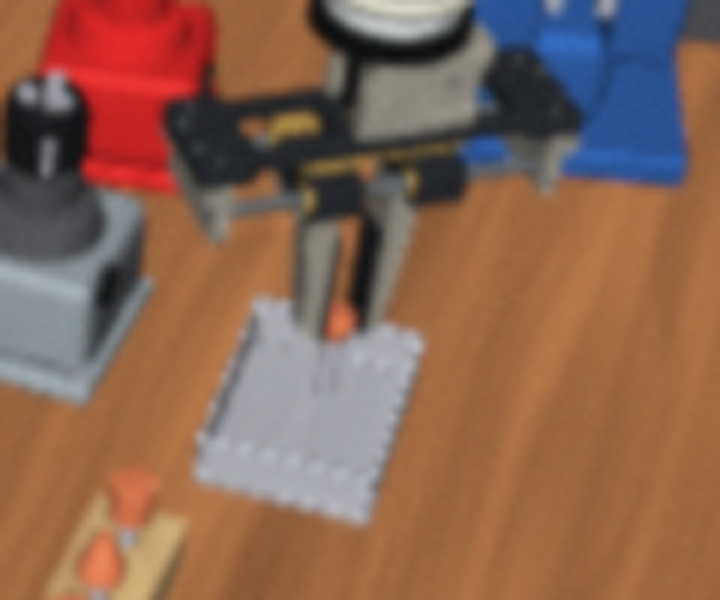

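jog_arm(increments="0.002 -0.001 -0.008 0 -1; 0.002 -0.001 -0.014 0 -1; 0.002 -0.001 -0.014 0 -1; 0.002 -0.001 -0.014 0 0; 0.002 -0.001 -0.014 0 0; 0.002 -0.001 -0.014 0 0.2; 0.002 -0.001 -0.014 0 0.2; 0.002 -0.001 -0.014 0 0.2; 0.002 -0.001 0.01 0 0.2; 0.002 -0.001 0.05 0 0.2; 0.002 -0.001 0.09 0 0.2; 0.002 -0.001 0.12 0 1")

```text
time_s: 16.7
eef_pos: [0.4067, -0.3165, 0.1971]
tool_rot: [[0.793, 0.001, -0.609], [0.609, -0.001, 0.793], [0.0, -1.0, -0.002]]
contact_force: [1.4, -0.8, 0.8]
opening: 0.0613
```

```bash
python3 st.py; python3 - <<'E'
from h import *
a=snap('side','s13');b=snap('top','t13')
cv2.imwrite('pics/s13z.png',cv2.resize(a[130:230,300:420,::-1],None,fx=6,fy=6,interpolation=2))
E
```

```text
t 16.7 p [ 0.4067 -0.3165  0.1971] jaw 0.654 q [ 1.241  0.38  -0.783  1.912  0.321  0.977  0.966] F [ 1.37 -0.82  0.84] T [-0.07 -0.16 -0.1 ] op 0.0613 tilt [ 0.001 -0.001 -1.   ]
```

View pics/s13z.png

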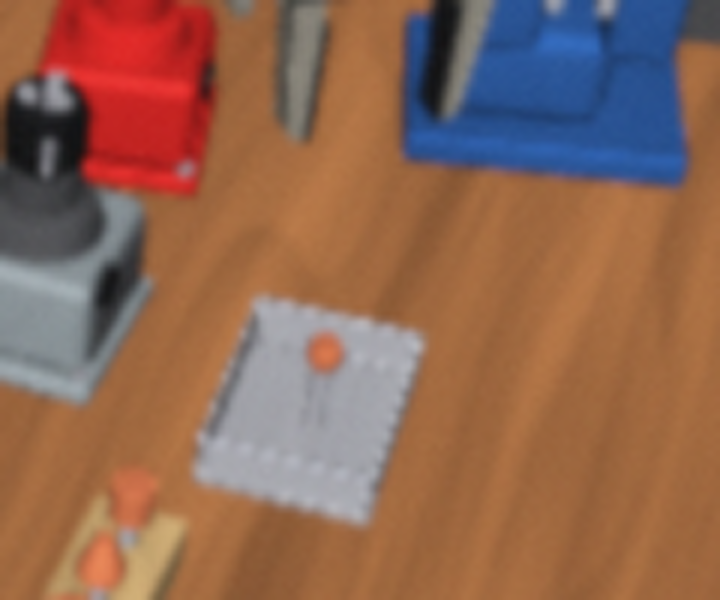

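jog_arm(increments="0.02 0.05 0 0.13 -0.1; 0.04 0.1 0 0.13 -0.1; 0.051 0.1475 0 0.13 -0.1; 0.051 0.1475 0 0.13 -0.1; 0.051 0.1475 -0.04 0.13 -0.1; 0.051 0.1475 -0.08 0.13 -0.1; 0.051 0.1475 -0.1 0.13 -0.1; 0.051 0.1475 -0.1 0.13 -0.1; 0.051 0.1475 -0.1 0.13 -0.1")

```text
time_s: 17.7
eef_pos: [0.457, -0.1689, 0.0946]
tool_rot: [[0.708, -0.001, -0.706], [0.706, 0.001, 0.708], [0.0, -1.0, 0.001]]
contact_force: [0.5, -0.5, -0.3]
opening: 0.0412
```

```bash
python3 st.py; python3 - <<'E'
from h import *
a=snap('side','s14');b=snap('top','t14')
cv2.imwrite('pics/s14z.png',cv2.resize(a[170:270,270:390,::-1],None,fx=6,fy=6,interpolation=2))
E
```

```text
t 17.7 p [ 0.457  -0.1689  0.0946] jaw 0.784 q [ 0.905  0.503 -0.756  2.052  0.493  0.773  0.632] F [ 0.47 -0.51 -0.29] T [ 0.03 -0.16 -0.02] op 0.0412 tilt [-0.001  0.001 -1.   ]
```

View pics/s14z.png

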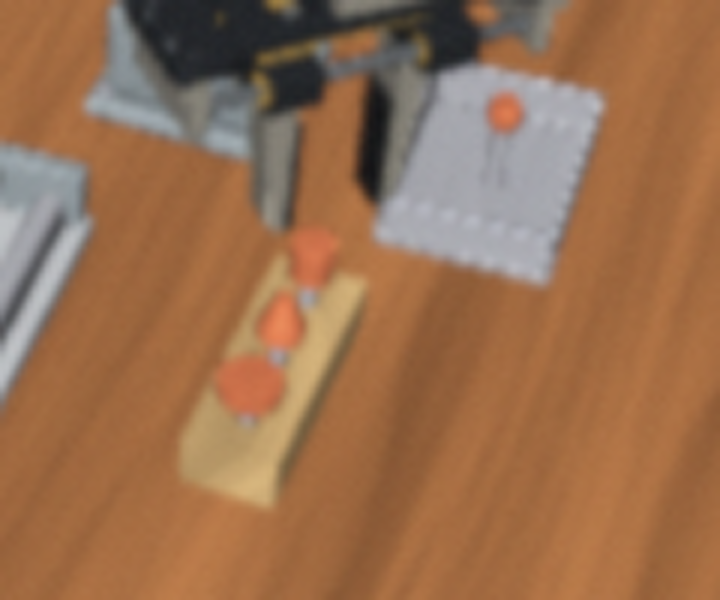

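```bash
python3 - <<'E'
from h import *
for z in (.07,.084): print(proj('side',(.457,-.1689,z)))
print('head',proj('side',(.457,-.1695,.068)),proj('side',(.459,-.1675,.057)), 'obs',270+313/6,170+258/6)
E
```

```text
[322.9 209.1]
[323.4 205.4]
head [322.9 209.4] [321.7 212.5] obs 322.1666666666667 213.0
```

jog_arm(increments="0.001 0 -0.01 0 -0.1; 0.001 0 -0.02 0 -0.1; 0.001 0 -0.03 0 -0.1; 0.001 0 -0.036 0 -0.1; 0.001 0 -0.036 0 -0.1")

```text
time_s: 18.3
eef_pos: [0.4574, -0.1687, 0.0577]
tool_rot: [[0.708, -0.002, -0.706], [0.706, 0.001, 0.708], [-0.001, -1.0, 0.002]]
contact_force: [-0.6, -0.5, 0.8]
opening: 0.0414
```

```bash
python3 st.py; python3 - <<'E'
from h import *
a=snap('side','s15');b=snap('top','t15')
cv2.imwrite('pics/s15z.png',cv2.resize(a[170:270,270:390,::-1],None,fx=6,fy=6,interpolation=2))
E
```

```text
t 18.3 p [ 0.4574 -0.1687  0.0577] jaw 0.784 q [ 0.857  0.561 -0.703  2.07   0.558  0.706  0.576] F [-0.55 -0.47  0.76] T [ 0.01 -0.15  0.  ] op 0.0414 tilt [-0.002  0.001 -1.   ]
```

View pics/s15z.png

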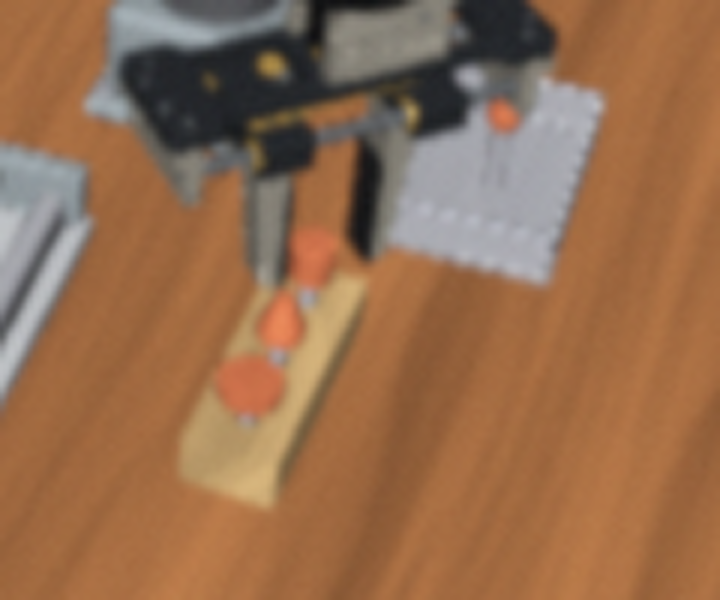

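Fingers straddle the straight stone's head. Test-close lightly at +45° to find its centre along that axis.

jog_arm(increments="0 0 0 0 -1; 0 0 0 0 -1; 0 0 0 0 -1; 0 0 0 0 -1; 0 0 0 0 -1; 0 0 0 0 -1", squeeze=8)

```text
time_s: 19.0
eef_pos: [0.4583, -0.1691, 0.059]
tool_rot: [[0.708, 0.0, -0.706], [0.706, -0.0, 0.708], [0.0, -1.0, -0.001]]
contact_force: [-0.7, -0.7, 2.3]
opening: 0.0219
```

```bash
python3 st.py
```

```text
t 19.0 p [ 0.4583 -0.1691  0.059 ] jaw 0.784 q [ 0.859  0.559 -0.704  2.069  0.557  0.707  0.576] F [-0.74 -0.7   2.26] T [-0.03 -0.11 -0.  ] op 0.0219 tilt [ 0. -0. -1.]
```

jog_arm(increments="0 0 0 0 -0.1; 0 0 0 0 -0.1; 0 0 0 -0.14 -0.1; 0 0 0 -0.29 -0.1; 0 0 0 -0.44 -0.1; 0 0 0 -0.58 -0.1; 0 0 0 -0.72 -0.1; 0 0 0 -0.86 -0.1; 0 0 0 -1 -0.1; 0 0 0 -1.14 -0.1; 0 0 0 -1.28 -0.1; 0 0 0 -1.42 -0.1")

```text
time_s: 20.2
eef_pos: [0.458, -0.1688, 0.0587]
tool_rot: [[0.801, -0.0, 0.599], [-0.599, 0.0, 0.801], [-0.0, -1.0, -0.0]]
contact_force: [0.6, -0.5, -0.3]
opening: 0.0415
```

jog_arm(increments="0 0 0 -0.14 -0.1; 0 0 0 -0.15 -0.1; 0 0 0 -0.15 -1; 0 0 0 -0.15 -1; 0 0 0 -0.15 -1; 0 0 0 -0.15 -1; 0 0 0 -0.15 -1; 0 0 0 -0.15 -1")

```text
time_s: 21.0
eef_pos: [0.458, -0.169, 0.0587]
tool_rot: [[0.707, -0.0, 0.707], [-0.707, 0.0, 0.707], [-0.0, -1.0, -0.0]]
contact_force: [0.1, 1.5, 0.4]
opening: 0.0212
```

```bash
python3 st.py
```

```text
t 21.0 p [ 0.458  -0.169   0.0587] jaw -0.786 q [ 0.555  0.467 -0.324  2.087  0.249  0.623 -0.726] F [0.12 1.49 0.36] T [ 0.    0.01 -0.03] op 0.0212 tilt [-0.  0. -1.]
```

jog_arm(increments="0 0 0 0 -1; 0 0 0 0 -1; 0 0 0.005 0 -1; 0 0 0.015 0 -1; 0 0 0.03 0 -1; 0 0 0.05 0 -1; 0 0 0.08 0 -1; 0 0 0.12 0 -1; 0 0 0.16 0 -1; 0 0 0.16 0 -1", squeeze=30)

```text
time_s: 22.0
eef_pos: [0.4615, -0.1698, 0.2249]
tool_rot: [[0.707, 0.01, 0.708], [-0.708, -0.004, 0.707], [0.01, -1.0, 0.004]]
contact_force: [1.1, 0.6, -0.4]
opening: 0.0207
```

jog_arm(increments="0.03 -0.04 0 0 -1; 0.055 -0.08 0 0 -1; 0.08 -0.12 0 0 -1; 0.105 -0.16 0 0 -1; 0.11 -0.165 0 0 -1; 0.11 -0.165 0 0 -1; 0.11 -0.165 0 0 -1; 0.11 -0.165 0 0 -1")

```text
time_s: 22.8
eef_pos: [0.5678, -0.3321, 0.2191]
tool_rot: [[0.708, -0.0, 0.706], [-0.706, 0.001, 0.708], [-0.001, -1.0, 0.0]]
contact_force: [-0.3, 0.3, -0.5]
opening: 0.021
```

```bash
python3 st.py; python3 - <<'E'
from h import *
a=snap('side','s16');b=snap('top','t16')
cv2.imwrite('pics/s16z.png',np.hstack([cv2.resize(a[80:200,260:360,::-1],None,fx=4,fy=4,interpolation=2),cv2.resize(b[140:260,320:420,::-1],None,fx=4,fy=4,interpolation=2)]))
E
```

```text
t 22.8 p [ 0.5678 -0.3321  0.2191] jaw -0.784 q [ 0.701  0.505 -0.314  1.563  0.168  1.101 -0.436] F [-0.34  0.29 -0.51] T [-0.02 -0.03  0.01] op 0.021 tilt [-0.     0.001 -1.   ]
```

View pics/s16z.png

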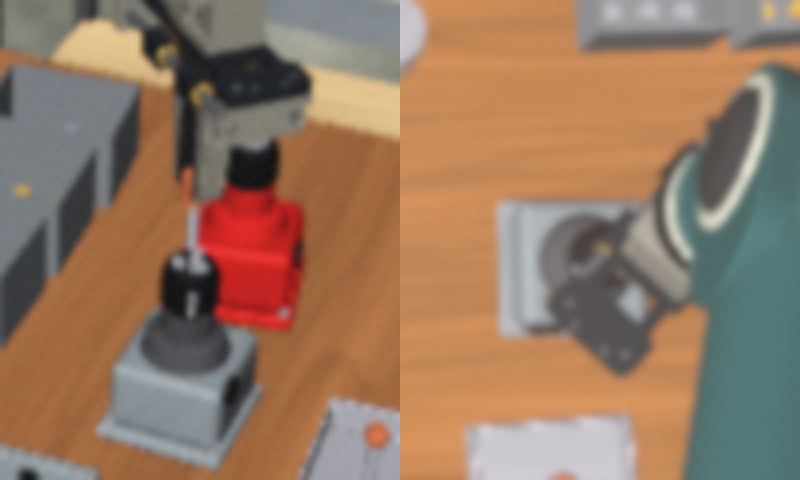

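jog_arm(increments="0 -0.002 0 0 -1; 0 -0.002 0 0 -1; 0 -0.002 -0.005 0 -1; 0 -0.002 -0.01 0 -1; 0 -0.002 -0.015 0 -1; 0 -0.002 -0.02 0 -1; 0 -0.002 -0.02 0 -1")

```text
time_s: 23.6
eef_pos: [0.5676, -0.3357, 0.1975]
tool_rot: [[0.707, -0.002, 0.708], [-0.708, 0.001, 0.707], [-0.002, -1.0, -0.001]]
contact_force: [-0.4, -0.2, -0.6]
opening: 0.0208
```

```bash
python3 st.py
```

```text
t 23.6 p [ 0.5676 -0.3357  0.1975] jaw -0.786 q [ 0.702  0.528 -0.308  1.578  0.175  1.065 -0.439] F [-0.44 -0.23 -0.61] T [-0.05 -0.07 -0.06] op 0.0208 tilt [-0.002  0.001 -1.   ]
```

jog_arm(increments="0 0.0015 -0.004 0 -1; 0 0.0015 -0.008 0 -1; 0 0.0015 -0.012 0 -1; 0 0.0015 -0.016 0 -1; 0 0.0015 -0.019 0 -1; 0 0.0015 -0.019 0 -1")

```text
time_s: 24.2
eef_pos: [0.5678, -0.3344, 0.1792]
tool_rot: [[0.707, -0.001, 0.708], [-0.708, 0.0, 0.707], [-0.001, -1.0, -0.0]]
contact_force: [-0.5, 0.6, -0.5]
opening: 0.0208
```

```bash
python3 st.py; python3 - <<'E'
from h import *
a=snap('side','s17')
cv2.imwrite('pics/s17z.png',cv2.resize(a[80:200,260:360,::-1],None,fx=5,fy=5,interpolation=2))
E
```

```text
t 24.2 p [ 0.5678 -0.3344  0.1792] jaw -0.786 q [ 0.698  0.545 -0.305  1.596  0.183  1.03  -0.446] F [-0.53  0.59 -0.55] T [ 0.01  0.   -0.06] op 0.0208 tilt [-0.001  0.    -1.   ]
```

View pics/s17z.png

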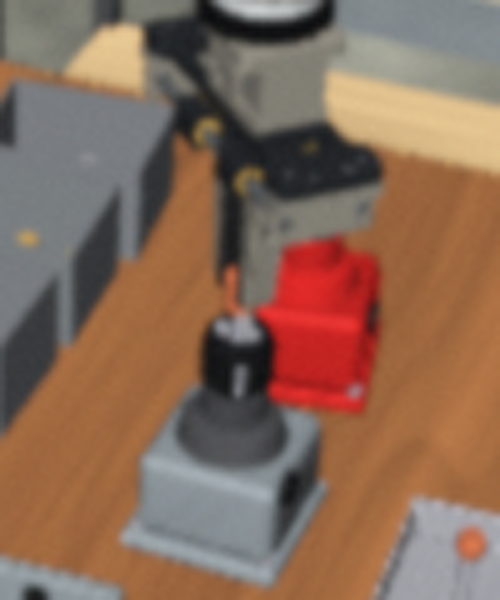

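Shank is inside the bore. Continue down in small steps until the floor is felt.

jog_arm(increments="0 0 -0.002 0 -1; 0 0 -0.004 0 -1; 0 0 -0.005 0 -1; 0 0 -0.005 0 -1")

```text
time_s: 24.65
eef_pos: [0.5682, -0.3345, 0.1749]
tool_rot: [[0.707, 0.0, 0.708], [-0.708, -0.0, 0.707], [0.0, -1.0, -0.0]]
contact_force: [-0.1, 0.9, -0.2]
opening: 0.0206
```

jog_arm(increments="0 0 -0.002 0 -1; 0 0 -0.002 0 -1; 0 0 -0.002 0 -1")

```text
time_s: 24.95
eef_pos: [0.5688, -0.3345, 0.1746]
tool_rot: [[0.707, 0.002, 0.707], [-0.707, -0.001, 0.707], [0.002, -1.0, 0.001]]
contact_force: [-2.4, 1.3, 8.5]
opening: 0.0208
```

```bash
python3 st.py
```

```text
t 24.95 p [ 0.5688 -0.3345  0.1746] jaw -0.786 q [ 0.697  0.55  -0.304  1.599  0.185  1.019 -0.448] F [-2.42  1.35  8.51] T [0.36 0.48 0.01] op 0.0208 tilt [ 0.002 -0.001 -1.   ]
```

jog_arm(increments="0 0 0.001 0 -1; 0 0 0.001 0 1; 0 0 0.001 0 1; 0 0 0.001 0 1; 0 0 0.001 0 1; 0 0 0.001 0.14 1; 0 0 0.001 0.28 1; 0 0 0.001 0.42 1; 0 0 0.001 0.56 1; 0 0 0.001 0.7 1; 0 0 0.001 0.84 1; 0 0 0.001 0.98 1")

```text
time_s: 26.15
eef_pos: [0.5681, -0.3346, 0.1736]
tool_rot: [[0.98, -0.0, -0.198], [0.198, 0.0, 0.98], [-0.0, -1.0, 0.0]]
contact_force: [-0.1, 0.6, 0.4]
opening: 0.0919
```

```bash
python3 st.py; python3 - <<'E'
from h import *
a=snap('side','s18')
cv2.imwrite('pics/s18z.png',cv2.resize(a[80:200,260:360,::-1],None,fx=5,fy=5,interpolation=2))
E
```

```text
t 26.15 p [ 0.5681 -0.3346  0.1736] jaw 0.2 q [ 0.846  0.592 -0.524  1.589  0.328  1.049  0.431] F [-0.11  0.57  0.37] T [-0.07 -0.06  0.05] op 0.0919 tilt [-0.  0. -1.]
```

View pics/s18z.png

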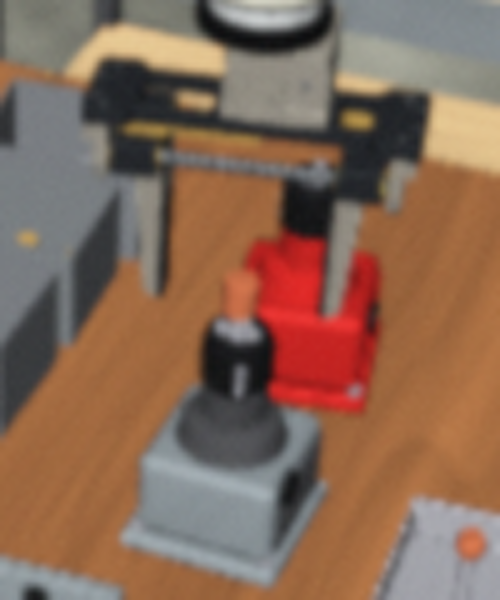

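jog_arm(increments="0 0 0 0.14 1; 0 0 -0.01 0.28 1; 0 0 -0.02 0.42 1; 0 0.0005 -0.03 0.55 1; 0 0.0005 -0.034 0.55 1; 0 0.0005 -0.034 0.55 1; 0 0.0005 -0.034 0.55 -1; 0 0.0005 -0.034 0.55 -1; 0 0.0005 -0.034 0.55 -1; 0 0.0005 -0.034 0.55 -1; 0 0.0005 -0.034 0.55 -1; 0 0.0005 -0.034 0.55 -1", squeeze=30)

```text
time_s: 27.4
eef_pos: [0.5681, -0.334, 0.1399]
tool_rot: [[0.736, 0.0, -0.677], [0.677, -0.0, 0.736], [0.0, -1.0, -0.0]]
contact_force: [0.1, -0.4, 0.6]
opening: 0.0459
```

```bash
python3 st.py
```

```text
t 27.4 p [ 0.5681 -0.334   0.1399] jaw 0.744 q [ 0.913  0.659 -0.629  1.61   0.437  1.017  0.894] F [ 0.11 -0.42  0.57] T [-0.06 -0.18  0.02] op 0.0459 tilt [ 0. -0. -1.]
```

jog_arm(increments="0 0 0 0 -1; 0 0 0 0 -1; 0 0 0 0 -1; 0 0 0 -0.14 -1; 0 0 0 -0.28 -1; 0 0 0 -0.42 -1; 0 0 0 -0.56 -1; 0 0 0 -0.7 -1; 0 0 0 -0.84 -1; 0 0 0 -0.98 -1; 0 0 0 -1.12 -1; 0 0 0 -1.12 -1")

```text
time_s: 28.6
eef_pos: [0.5677, -0.3343, 0.1398]
tool_rot: [[0.93, -0.001, 0.368], [-0.368, -0.001, 0.93], [-0.001, -1.0, -0.001]]
contact_force: [-1.9, -1.1, 0.3]
opening: 0.0371
```

```bash
python3 st.py
```

```text
t 28.6 p [ 0.5677 -0.3343  0.1398] jaw -0.377 q [ 0.743  0.599 -0.372  1.622  0.253  0.969 -0.091] F [-1.94 -1.06  0.3 ] T [-0.33  0.27 -0.1 ] op 0.0371 tilt [-0.001 -0.001 -1.   ]
```

jog_arm(increments="0 0 0 -0.14 -1; 0 0 0 -0.28 -1; 0 0 0 -0.42 -1; 0 0 0 -0.56 -1; 0 0 0 -0.7 -1; 0 0 0 -0.84 -1; 0 0 0 -0.84 -1")

```text
time_s: 29.3
eef_pos: [0.5677, -0.3342, 0.1398]
tool_rot: [[0.35, -0.001, 0.937], [-0.937, -0.001, 0.35], [0.0, -1.0, -0.001]]
contact_force: [-2.3, -2.0, 1.5]
opening: 0.0369
```

```bash
python3 st.py
```

```text
t 29.3 p [ 0.5677 -0.3342  0.1398] jaw -1.214 q [ 0.609  0.572 -0.179  1.632  0.12   0.948 -0.827] F [-2.26 -1.96  1.47] T [-0.26  0.6  -0.08] op 0.0369 tilt [-0.001 -0.001 -1.   ]
```

jog_arm(increments="0 0 0 -0.1 -1; 0 0 0 -0.2 -1; 0 0 0 -0.28 -1; 0 0 0 -0.28 -1")

```text
time_s: 29.7
eef_pos: [0.5676, -0.3342, 0.1398]
tool_rot: [[0.079, -0.001, 0.997], [-0.997, -0.0, 0.079], [0.0, -1.0, -0.001]]
contact_force: [-2.8, -1.4, 2.5]
opening: 0.0371
```

```bash
python3 st.py
```

```text
t 29.7 p [ 0.5676 -0.3342  0.1398] jaw -1.492 q [ 0.563  0.567 -0.115  1.636  0.077  0.944 -1.071] F [-2.76 -1.44  2.5 ] T [-0.23  0.74 -0.  ] op 0.0371 tilt [-0.001 -0.    -1.   ]
```

jog_arm(increments="0 0 0 -0.08 -1; 0 0 0 -0.14 -1; 0 0 0 -0.14 -1")

```text
time_s: 30.0
eef_pos: [0.5677, -0.3342, 0.1398]
tool_rot: [[-0.061, -0.001, 0.998], [-0.998, -0.0, -0.061], [0.0, -1.0, -0.001]]
contact_force: [-2.9, -1.0, 3.0]
opening: 0.0371
```

```bash
python3 st.py
```

```text
t 30.0 p [ 0.5677 -0.3342  0.1398] jaw -1.632 q [ 0.54   0.565 -0.083  1.638  0.055  0.942 -1.194] F [-2.9  -1.04  3.01] T [-0.19  0.81  0.04] op 0.0371 tilt [-0.001 -0.    -1.   ]
```

jog_arm(increments="0 0 0 -0.08 -1; 0 0 0 -0.12 -1; 0 0 0 -0.12 -1")

```text
time_s: 30.3
eef_pos: [0.5688, -0.3344, 0.1398]
tool_rot: [[-0.178, 0.001, 0.984], [-0.984, -0.001, -0.178], [0.001, -1.0, 0.001]]
contact_force: [0.4, -1.5, -0.6]
opening: 0.0371
```

```bash
python3 st.py
```

```text
t 30.3 p [ 0.5688 -0.3344  0.1398] jaw -1.75 q [ 0.52   0.564 -0.055  1.638  0.037  0.939 -1.299] F [ 0.43 -1.49 -0.6 ] T [-0.46  0.    0.72] op 0.0371 tilt [ 0.001 -0.001 -1.   ]
```

jog_arm(increments="0 0 0 -0.08 -1; 0 0 0 -0.12 -1; 0 0 0 -0.12 -1")

```text
time_s: 30.6
eef_pos: [0.5694, -0.3347, 0.1401]
tool_rot: [[-0.296, 0.003, 0.955], [-0.955, -0.002, -0.296], [0.001, -1.0, 0.003]]
contact_force: [2.1, -3.2, -0.8]
opening: 0.0371
```

```bash
python3 st.py
```

```text
t 30.6 p [ 0.5694 -0.3347  0.1401] jaw -1.872 q [ 0.5    0.562 -0.027  1.639  0.018  0.937 -1.405] F [ 2.11 -3.23 -0.84] T [-0.83 -0.52  0.64] op 0.0371 tilt [ 0.003 -0.002 -1.   ]
```

jog_arm(increments="0 0 0 0 1; 0 0 0 0 1; 0 0 0 0 1; 0 0 0 0 1; 0 0 0.04 0 1; 0 0 0.08 0 1; 0 0 0.12 0 1; -0.04 0.04 0.13 0 1; -0.06 0.09 0.13 0 1; -0.08 0.14 0.13 0 1; -0.1 0.19 0.13 0 1; -0.12 0.24 0.13 0 1")

```text
time_s: 31.8
eef_pos: [0.4552, -0.1127, 0.27]
tool_rot: [[-0.3, 0.0, 0.954], [-0.954, 0.0, -0.3], [-0.0, -1.0, 0.0]]
contact_force: [0.4, 1.7, 0.3]
opening: 0.092
```

```bash
python3 st.py; python3 - <<'E'
from h import *
a=snap('side','s19');b=snap('top','t19')
cv2.imwrite('pics/s19z.png',cv2.resize(a[100:200,260:380,::-1],None,fx=6,fy=6,interpolation=2))
E
```

```text
t 31.8 p [ 0.4552 -0.1127  0.27  ] jaw -1.876 q [ 0.304  0.11  -0.143  1.961  0.018  1.072 -1.722] F [0.43 1.66 0.28] T [ 0.09 -0.08 -0.02] op 0.092 tilt [ 0.  0. -1.]
```

View pics/s19z.png

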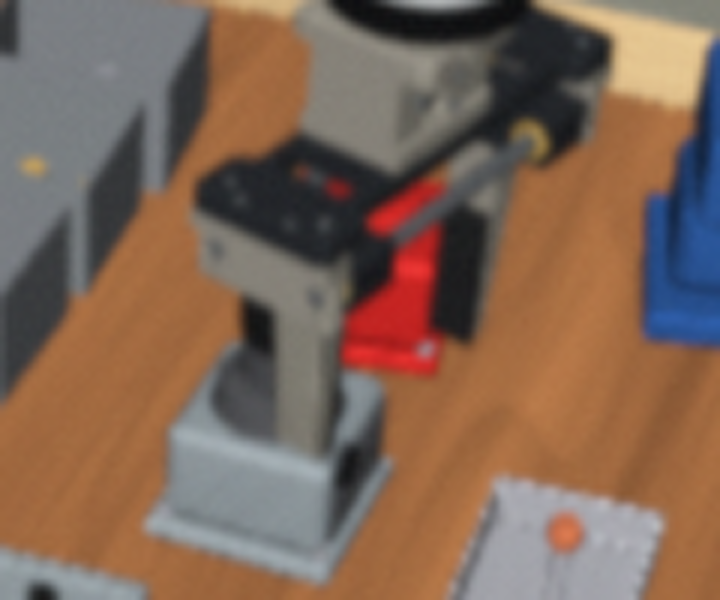

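View pics/t19.png

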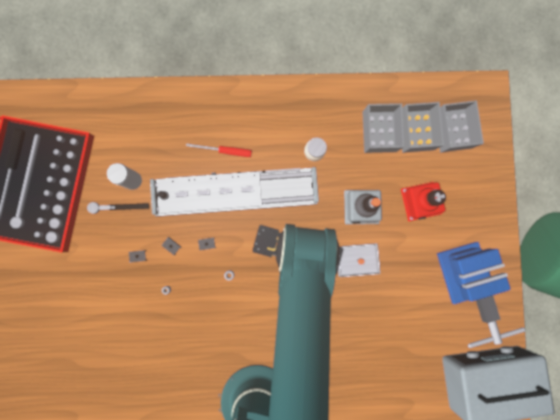

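```bash
cat > chan.py <<'E'
import sys
from h import *
def chans(im,box=(115,225,262,275)):
    t=im.astype(float); g=t.max(2)
    # upsample for subpixel mask
    u0,v0,u1,v1=box
    k=8; z=cv2.resize(g[v0:v1,u0:u1].astype(np.float32),None,fx=k,fy=k,interpolation=cv2.INTER_CUBIC)
    m=(z<140).astype(np.uint8)
    m=cv2.morphologyEx(m,cv2.MORPH_CLOSE,np.ones((25,25)))
    out=[]
    for c in cv2.findContours(m,cv2.RETR_EXTERNAL,cv2.CHAIN_APPROX_NONE)[0]:
        A=cv2.contourArea(c)/k/k
        if A<80: continue
        pts=np.array([pl('top',u0+(p[0][0]+.5)/k-.5,v0+(p[0][1]+.5)/k-.5,.020)[:2] for p in c[::4]])
        r=cv2.minAreaRect((pts*1000).astype(np.float32))
        b=cv2.boxPoints(r); e1=b[1]-b[0]; e2=b[2]-b[1]; L=e1 if np.hypot(*e1)>np.hypot(*e2) else e2
        M=cv2.moments((pts*1000).astype(np.float32).reshape(-1,1,2)); cen=(round(M['m10']/M['m00'],1),round(M['m01']/M['m00'],1))
        a=np.arctan2(L[1],L[0]); a=(a-np.pi/2+np.pi/2)%np.pi-np.pi/2
        out.append((cen,np.round(r[0],1),np.round(sorted(r[1]),1),'yaw of y-axis from world y',round(float(a),3)))
    return out
if __name__=='__main__':
    im=cv2.imread('pics/%s.png'%sys.argv[1])[:,:,::-1] if len(sys.argv)>1 else snap('top','tc')
    for o in chans(im): print(*o)
E
python3 chan.py t19; python3 chan.py t0
```

```text
(436.2, 340.3) [435.8 340.1] [28.5 46.2] yaw of y-axis from world y 0.104
(467.3, 135.4) [467.5 135.6] [27.2 42.8] yaw of y-axis from world y 0.147
(464.5, 240.1) [464.3 239.9] [30.8 44.9] yaw of y-axis from world y -0.682
(469.1, -18.9) [475.6 -15.6] [26.5 87.3] yaw of y-axis from world y 1.544
(436.2, 340.2) [436.  339.9] [29.4 48. ] yaw of y-axis from world y 0.098
(467.3, 135.4) [467.5 135.6] [28.4 44. ] yaw of y-axis from world y 0.152
(464.5, 240.2) [464.3 240. ] [31.8 46.2] yaw of y-axis from world y -0.684
```

```bash
python3 - <<'E'
from h import *
d=np.array([-.0473,.9989,0])
for i,k in enumerate((-96,-32,32,96)):
    p=np.array([.6163,.1048,.0])+d*k/1000
    for z in (.05,.061): print(i,np.round(p,4),z,'side',proj('side',p+[0,0,z]),'zoom',(proj('side',p+[0,0,z])-[170,180])*6 if 0 else '')
s=cv2.imread('pics/s19.png')
cv2.imwrite('pics/z7.png',cv2.convertScaleAbs(cv2.resize(s[225:310,190:270],None,fx=7,fy=7,interpolation=2),alpha=2,beta=-220))
E
```

```text
0 [0.6208 0.0089 0.    ] 0.05 side [243.1 239.2] zoom 
0 [0.6208 0.0089 0.    ] 0.061 side [243.  236.4] zoom 
1 [0.6178 0.0728 0.    ] 0.05 side [233.4 256.2] zoom 
1 [0.6178 0.0728 0.    ] 0.061 side [233.2 253.4] zoom 
2 [0.6148 0.1368 0.    ] 0.05 side [222.9 274.4] zoom 
2 [0.6148 0.1368 0.    ] 0.061 side [222.6 271.6] zoom 
3 [0.6118 0.2007 0.    ] 0.05 side [211.6 294.1] zoom 
3 [0.6118 0.2007 0.    ] 0.061 side [211.2 291.4] zoom
```

View pics/z7.png

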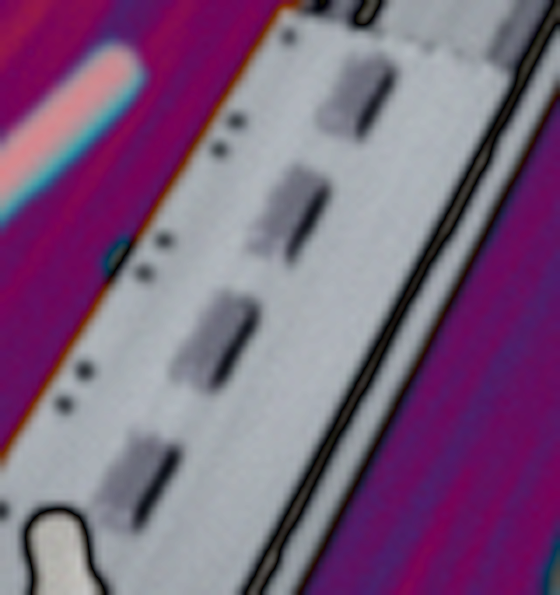

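jog_arm(increments="0 0.05 -0.02 0.14 1; 0 0.1 -0.04 0.28 1; 0.005 0.15 -0.06 0.43 1; 0.01 0.2 -0.08 0.58 1; 0.01 0.24 -0.1 0.72 1; 0.01 0.245 -0.12 0.86 1; 0.01 0.245 -0.12 1 1; 0.01 0.245 -0.12 1.15 1; 0.01 0.245 -0.12 1.29 1; 0.01 0.245 -0.12 1.43 1; 0.01 0.245 -0.12 1.57 1; 0.01 0.245 -0.12 1.71 1")

```text
time_s: 33.1
eef_pos: [0.4668, 0.13, 0.1498]
tool_rot: [[0.987, -0.0, 0.16], [-0.16, 0.0, 0.987], [-0.0, -1.0, 0.0]]
contact_force: [0.2, -1.3, 0.7]
opening: 0.0923
```

```bash
python3 st.py
```

```text
t 33.1 p [0.4668 0.13   0.1498] jaw -0.161 q [ 0.151  0.347 -0.578  2.029  0.254  0.834 -0.732] F [ 0.23 -1.3   0.71] T [-0.1  -0.05  0.04] op 0.0923 tilt [-0.  0. -1.]
```

jog_arm(increments="0.0005 0.0055 -0.02 0.15 0.4; 0.0005 0.0055 -0.06 0.3 0.4; 0.0005 0.0055 -0.09 0.308 0.4; 0.0005 0.0055 -0.11 0.308 0.4; 0.0005 0.0055 -0.115 0.308 0.4; 0.0005 0.0055 -0.115 0.308 0.4")

```text
time_s: 33.7
eef_pos: [0.4668, 0.1357, 0.0344]
tool_rot: [[0.99, -0.001, -0.141], [0.141, -0.0, 0.99], [-0.001, -1.0, -0.0]]
contact_force: [-0.4, 0.8, 0.1]
opening: 0.0641
```

```bash
python3 st.py; python3 - <<'E'
from h import *
a=snap('side','s20');b=snap('top','t20')
cv2.imwrite('pics/s20z.png',cv2.resize(a[250:350,220:340,::-1],None,fx=6,fy=6,interpolation=2))
E
python3 chan.py t20
```

```text
t 33.7 p [0.4668 0.1357 0.0344] jaw 0.142 q [ 0.079  0.553 -0.523  2.089  0.47   0.616 -0.629] F [-0.35  0.84  0.11] T [-0.01 -0.07  0.05] op 0.0641 tilt [-0.001 -0.    -1.   ]
(436.2, 340.2) [435.8 339.9] [28.9 46.6] yaw of y-axis from world y 0.107
(443.8, 172.8) [450.3 164.1] [147.9 219.4] yaw of y-axis from world y -0.03
```

View pics/s20z.png

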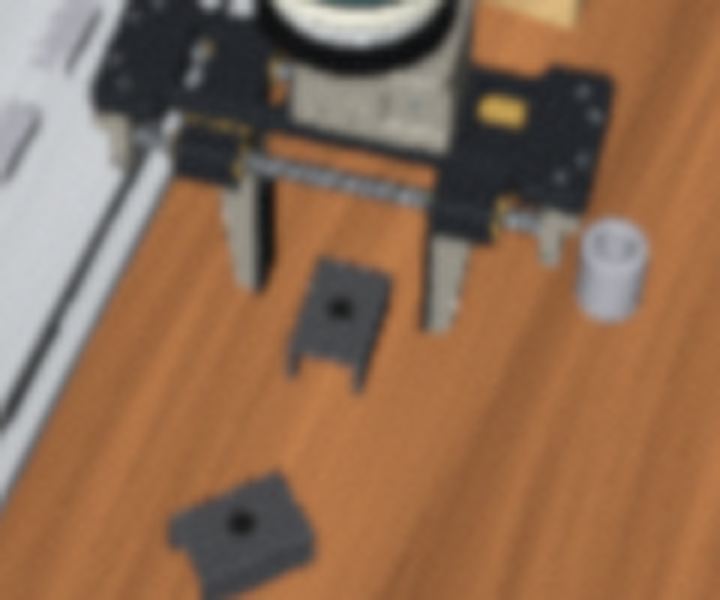

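```bash
python3 - <<'E'
from h import *
for z in (.01,.02,.03): print(proj('side',(.4668,.1357,z)))
E
```

```text
[277.6 303.3]
[277.7 300.9]
[277.8 298.5]
```

jog_arm(increments="0 0 -0.004 0 0.4; 0 0 -0.008 0 0.4; 0 0 -0.01 0 0.4; 0 0 -0.01 0 0.4")

```text
time_s: 34.2
eef_pos: [0.4668, 0.1358, 0.0247]
tool_rot: [[0.99, -0.0, -0.141], [0.141, -0.0, 0.99], [-0.0, -1.0, -0.0]]
contact_force: [0.9, -0.8, -0.1]
opening: 0.0645
```

jog_arm(increments="0 0 -0.003 0 0.4; 0 0 -0.004 0 0.4; 0 0 -0.004 0 0.4")

```text
time_s: 34.5
eef_pos: [0.4667, 0.1358, 0.0206]
tool_rot: [[0.99, -0.0, -0.141], [0.141, -0.0, 0.99], [-0.0, -1.0, -0.0]]
contact_force: [0.7, -0.1, -0.3]
opening: 0.0644
```

jog_arm(increments="0 0 -0.002 0 0; 0 0 -0.002 0 -1; 0 0 -0.002 0 -1; 0 0 -0.002 0 -1; 0 0 -0.002 0 -1; 0 0 -0.002 0 -1; 0 0 -0.002 0 -1", squeeze=25)

```text
time_s: 35.2
eef_pos: [0.4671, 0.136, 0.0189]
tool_rot: [[0.99, 0.0, -0.141], [0.141, 0.0, 0.99], [0.0, -1.0, 0.0]]
contact_force: [0.5, -0.3, -1.1]
opening: 0.0316
```

```bash
python3 st.py; python3 - <<'E'
from h import *
a=snap('side','s21')
cv2.imwrite('pics/s21z.png',cv2.resize(a[250:350,220:340,::-1],None,fx=6,fy=6,interpolation=2))
E
```

```text
t 35.2 p [0.4671 0.136  0.0189] jaw 0.142 q [ 0.059  0.579 -0.5    2.094  0.496  0.584 -0.652] F [ 0.47 -0.32 -1.06] T [-0.   -0.25 -0.03] op 0.0316 tilt [ 0.  0. -1.]
```

View pics/s21z.png

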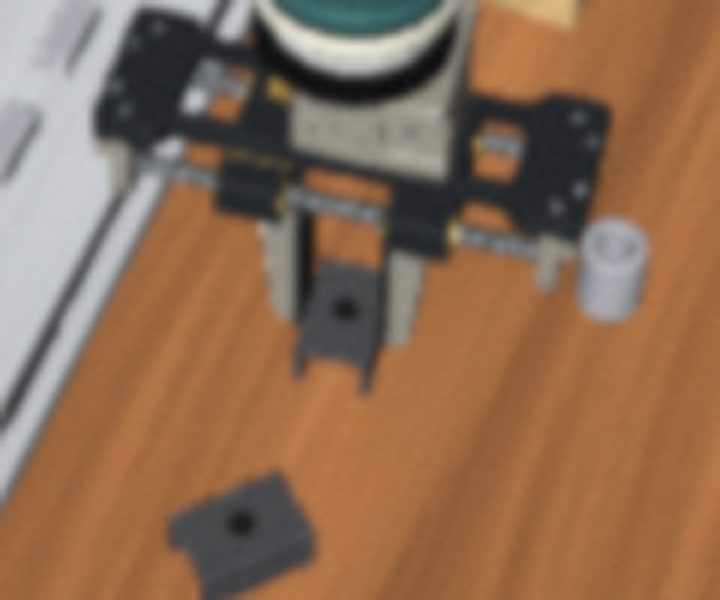

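jog_arm(increments="0 0 0.02 0 -1; 0 0 0.06 0 -1; 0 0 0.1 0 -1; 0.03 -0.03 0.11 0 -1; 0.07 -0.06 0.11 -0.05 -1; 0.11 -0.09 0.11 -0.095 -1; 0.145 -0.12 0.11 -0.095 -1; 0.1545 -0.127 0.11 -0.095 -1; 0.1545 -0.127 0.11 -0.095 -1; 0.1545 -0.127 0.09 -0.095 -1; 0.1545 -0.127 0.075 -0.095 -1; 0.1545 -0.127 0.075 -0.095 -1")

```text
time_s: 36.45
eef_pos: [0.6183, 0.0101, 0.0913]
tool_rot: [[0.999, -0.006, -0.049], [0.049, 0.0, 0.999], [-0.006, -1.0, 0.0]]
contact_force: [0.5, 0.3, -1.4]
opening: 0.0313
```

```bash
python3 st.py; python3 - <<'E'
from h import *
a=snap('side','s22');b=snap('top','t22')
cv2.imwrite('pics/s22z.png',cv2.resize(a[200:300,190:310,::-1],None,fx=6,fy=6,interpolation=2))
E
```

```text
t 36.45 p [0.6183 0.0101 0.0913] jaw 0.049 q [ 0.305  0.633 -0.513  1.744  0.388  0.873 -0.331] F [ 0.46  0.28 -1.36] T [-0.05 -0.09 -0.06] op 0.0313 tilt [-0.006  0.    -1.   ]
```

View pics/s22z.png

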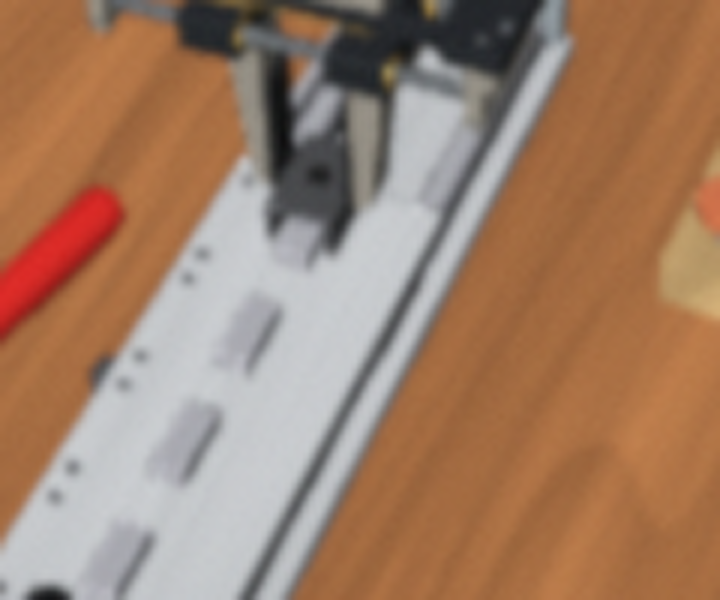

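jog_arm(increments="0.002 -0.001 0 0 -1; 0.002 -0.001 -0.003 0 -1; 0.002 -0.001 -0.005 0 -1; 0.002 -0.001 -0.005 0 -1; 0.002 -0.001 -0.005 0 -1")

```text
time_s: 37.05
eef_pos: [0.6234, 0.0078, 0.0888]
tool_rot: [[0.999, 0.0, -0.047], [0.047, -0.0, 0.999], [0.0, -1.0, -0.0]]
contact_force: [-0.7, -0.7, -0.3]
opening: 0.0312
```

```bash
python3 st.py; python3 - <<'E'
from h import *
a=snap('side','s23');b=snap('top','t23')
cv2.imwrite('pics/s23z.png',cv2.resize(a[210:270,210:290,::-1],None,fx=9,fy=9,interpolation=2))
print(proj('side',(.6214,.0089,.061)),proj('side',(.6214,.0089,.085)))
E
```

```text
t 37.05 p [0.6234 0.0078 0.0888] jaw 0.047 q [ 0.304  0.64  -0.509  1.737  0.392  0.867 -0.331] F [-0.68 -0.67 -0.26] T [-0.02 -0.11  0.02] op 0.0312 tilt [ 0. -0. -1.]
[242.8 236.3] [242.5 230.1]
```

View pics/s23z.png

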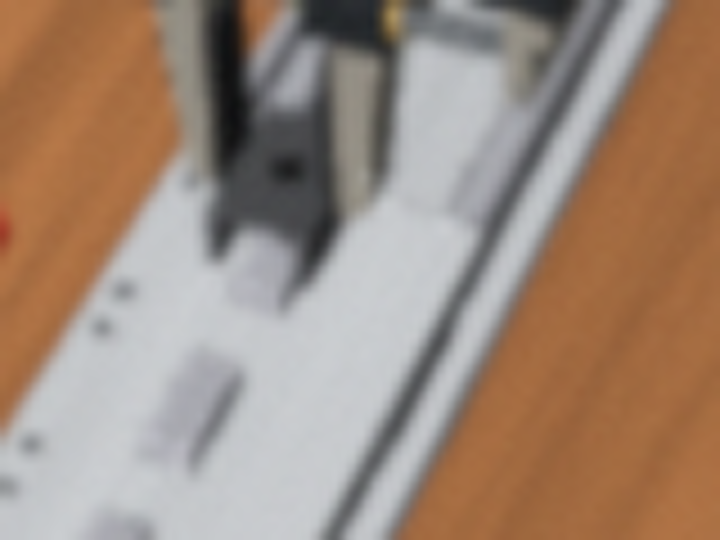

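jog_arm(increments="-0.0015 0.001 0 0 -1; -0.0015 0.001 -0.005 0 -1; -0.0015 0.001 -0.01 0 -1; -0.0015 0.001 -0.013 0 -1; -0.0015 0.001 -0.013 0 -1")

```text
time_s: 37.65
eef_pos: [0.6218, 0.0088, 0.0751]
tool_rot: [[0.999, -0.0, -0.047], [0.047, 0.0, 0.999], [-0.0, -1.0, 0.0]]
contact_force: [-0.3, -0.3, -0.7]
opening: 0.0316
```

```bash
python3 st.py
```

```text
t 37.65 p [0.6218 0.0088 0.0751] jaw 0.047 q [ 0.297  0.656 -0.501  1.747  0.403  0.843 -0.342] F [-0.34 -0.26 -0.75] T [-0.05 -0.24 -0.03] op 0.0316 tilt [-0.  0. -1.]
```

jog_arm(increments="0 0 -0.003 0 -1; 0 0 -0.006 0 -1; 0 0 -0.007 0 -1; 0 0 -0.007 0 -1")

```text
time_s: 38.05
eef_pos: [0.6218, 0.0089, 0.0689]
tool_rot: [[0.999, -0.0, -0.047], [0.047, -0.0, 0.999], [-0.0, -1.0, -0.0]]
contact_force: [-1.0, -0.9, 0.9]
opening: 0.0314
```

```bash
python3 st.py; python3 - <<'E'
from h import *
a=snap('side','s24');b=snap('top','t24')
cv2.imwrite('pics/s24z.png',cv2.resize(a[210:270,210:290,::-1],None,fx=9,fy=9,interpolation=2))
E
```

```text
t 38.05 p [0.6218 0.0089 0.0689] jaw 0.047 q [ 0.294  0.664 -0.497  1.75   0.409  0.832 -0.346] F [-1.03 -0.94  0.93] T [-0.03  0.05  0.05] op 0.0314 tilt [-0. -0. -1.]
```

View pics/s24z.png

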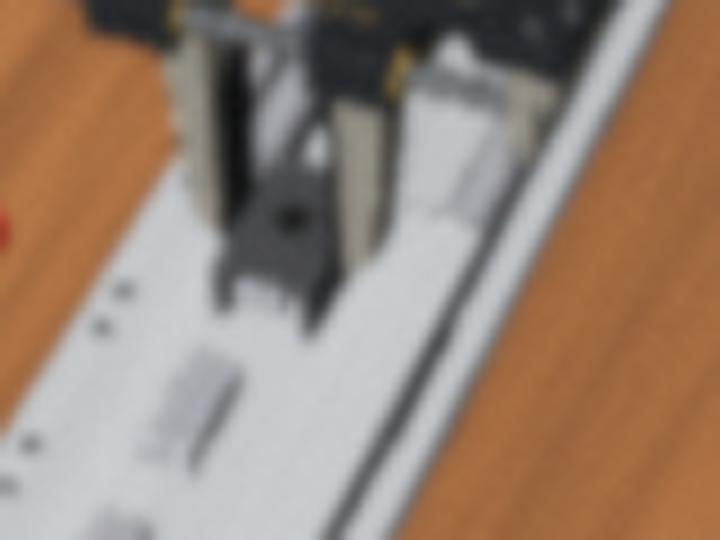

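jog_arm(increments="0 0 0 0 0; 0 0 0 0 0; 0 0 0 0 0; 0 0 0.03 0 0.2; 0 0 0.07 0 0.4; 0 0 0.1 0 0.4; -0.03 0.05 0.1 -0.14 0.4; -0.06 0.1 0.1 -0.28 0.4; -0.09 0.14 0.1 -0.42 0.4; -0.12 0.18 0.1 -0.57 0.4; -0.145 0.22 0.1 -0.7 0.4; -0.157 0.231 0.09 -0.729 0.4")

```text
time_s: 39.35
eef_pos: [0.4633, 0.2441, 0.1603]
tool_rot: [[0.777, 0.003, 0.63], [-0.63, 0.003, 0.777], [0.001, -1.0, 0.004]]
contact_force: [0.6, -0.3, 0.1]
opening: 0.0647
```

```bash
python3 st.py; python3 - <<'E'
from h import *
a=snap('side','s25');b=snap('top','t25')
cv2.imwrite('pics/s25z.png',cv2.resize(a[210:400,180:330,::-1],None,fx=3.1,fy=3.1,interpolation=2))
cv2.imwrite('pics/t25z.png',cv2.resize(b[150:290,110:330,::-1],None,fx=3.5,fy=3.5,interpolation=2))
E
python3 chan.py t25
```

```text
t 39.35 p [0.4633 0.2441 0.1603] jaw -0.681 q [-0.141  0.377 -0.493  1.939  0.229  0.875 -1.433] F [ 0.61 -0.28  0.1 ] T [-0.01 -0.06  0.04] op 0.0647 tilt [ 0.003  0.003 -1.   ]
(459.2, 324.6) [454.4 309.9] [147.5 195.9] yaw of y-axis from world y -0.027
```

View pics/s25z.png

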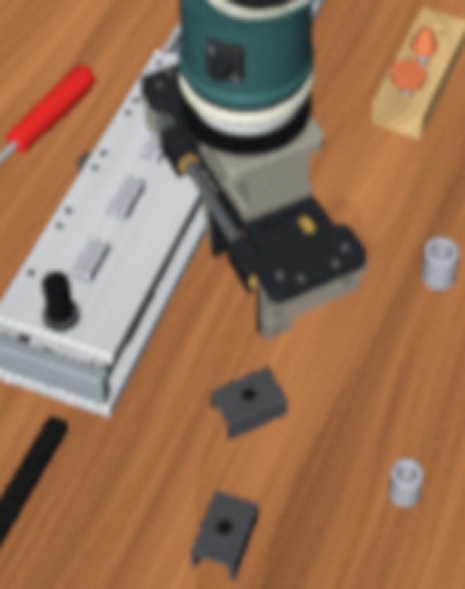

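View pics/t25z.png

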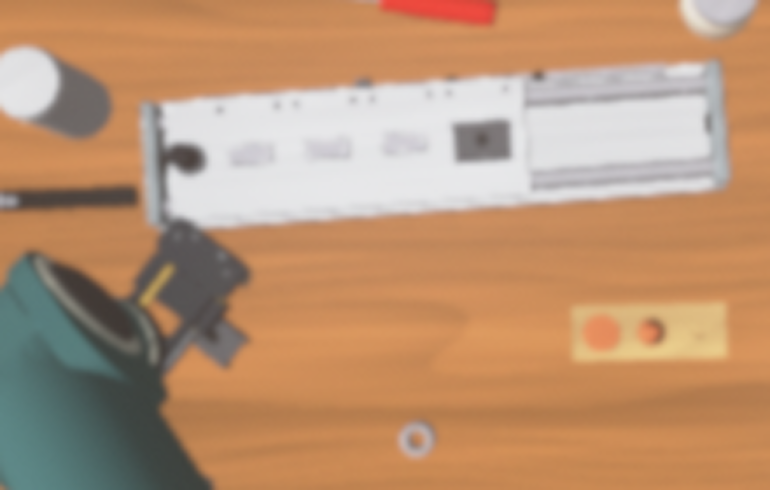

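```bash
python3 - <<'E'
from h import *
print(proj('side',(.4645,.240,.022)),proj('side',(.4362,.3402,.022)), 180+224/3.1,210+526/3.1)
E
```

```text
[261.1 335.5] [253.9 378.5] 252.25806451612902 379.6774193548387
```

jog_arm(increments="0.001 -0.0035 -0.03 0 0.4; 0.001 -0.0035 -0.07 0 0.4; 0.001 -0.0035 -0.1 0 0.4; 0.001 -0.0035 -0.12 0 0.4; 0.001 -0.0035 -0.125 0 0.4; 0.001 -0.0035 -0.125 0 0.4; 0.001 -0.0035 -0.125 0 0.4")

```text
time_s: 40.15
eef_pos: [0.4669, 0.2366, 0.0348]
tool_rot: [[0.776, 0.002, 0.631], [-0.631, 0.001, 0.776], [0.001, -1.0, 0.002]]
contact_force: [0.3, 0.3, 0.9]
opening: 0.0644
```

```bash
python3 st.py; python3 - <<'E'
from h import *
a=snap('side','s26')
cv2.imwrite('pics/s26z.png',cv2.resize(a[290:390,200:320,::-1],None,fx=6,fy=6,interpolation=2))
E
```

```text
t 40.15 p [0.4669 0.2366 0.0348] jaw -0.682 q [-0.211  0.568 -0.4    2.01   0.365  0.63  -1.535] F [0.35 0.34 0.94] T [-0.02 -0.04  0.02] op 0.0644 tilt [ 0.002  0.001 -1.   ]
```

View pics/s26z.png

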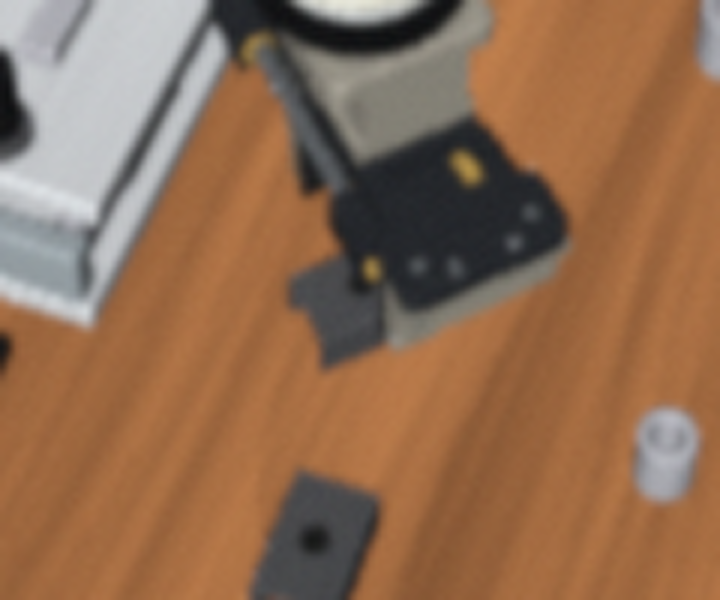

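jog_arm(increments="-0.0025 0.0035 0 0 0.4; -0.0025 0.0035 -0.006 0 0.4; -0.0025 0.0035 -0.012 0 0.4; -0.0025 0.0035 -0.016 0 0.4; -0.0025 0.0035 -0.016 0 0.4; -0.0025 0.0035 -0.016 0 -1; -0.0025 0.0035 -0.016 0 -1; -0.0025 0.0035 -0.016 0 -1; -0.0025 0.0035 -0.016 0 -1; -0.0025 0.0035 -0.016 0 -1; -0.0025 0.0035 -0.016 0 -1")

```text
time_s: 41.3
eef_pos: [0.4634, 0.2399, 0.0179]
tool_rot: [[0.776, 0.0, 0.63], [-0.63, -0.0, 0.776], [0.0, -1.0, 0.0]]
contact_force: [-0.4, 0.1, 0.6]
opening: 0.0316
```

```bash
python3 st.py
```

```text
t 41.3 p [0.4634 0.2399 0.0179] jaw -0.682 q [-0.233  0.595 -0.384  2.017  0.383  0.598 -1.559] F [-0.38  0.07  0.61] T [-0.07  0.09  0.04] op 0.0316 tilt [ 0. -0. -1.]
```

jog_arm(increments="0 0 0.02 0 -1; 0 0 0.06 0 -1; 0 0 0.1 0 -1; 0.03 -0.035 0.11 0.14 -1; 0.06 -0.07 0.11 0.29 -1; 0.09 -0.105 0.11 0.43 -1; 0.12 -0.14 0.11 0.58 -1; 0.15 -0.165 0.11 0.7 -1; 0.155 -0.167 0.11 0.729 -1; 0.155 -0.167 0.11 0.729 -1; 0.155 -0.167 0.09 0.729 -1; 0.155 -0.167 0.08 0.729 -1")

```text
time_s: 42.5
eef_pos: [0.6167, 0.0738, 0.0965]
tool_rot: [[0.999, -0.002, -0.048], [0.048, -0.0, 0.999], [-0.002, -1.0, -0.0]]
contact_force: [0.2, 0.1, -1.7]
opening: 0.0316
```

jog_arm(increments="0 0 0 0 -1; 0 0 0 0 -1")

```text
time_s: 42.7
eef_pos: [0.6179, 0.0737, 0.0979]
tool_rot: [[0.999, -0.0, -0.048], [0.048, 0.0, 0.999], [-0.0, -1.0, 0.0]]
contact_force: [0.9, 0.8, -1.6]
opening: 0.0318
```

```bash
python3 st.py; python3 - <<'E'
from h import *
a=snap('side','s27');b=snap('top','t27')
cv2.imwrite('pics/s27z.png',cv2.resize(a[220:290,200:290,::-1],None,fx=8,fy=8,interpolation=2))
E
python3 chan.py t27
```

```text
t 42.7 p [0.6179 0.0737 0.0979] jaw 0.048 q [ 0.232  0.638 -0.557  1.733  0.417  0.891 -0.456] F [ 0.87  0.8  -1.56] T [-0.06 -0.11  0.  ] op 0.0318 tilt [-0.  0. -1.]
(436.2, 340.3) [435.8 340.1] [27.7 45.4] yaw of y-axis from world y 0.104
(455.1, 25.3) [446.6  41.8] [139.6 148.5] yaw of y-axis from world y 1.544
```

View pics/s27z.png

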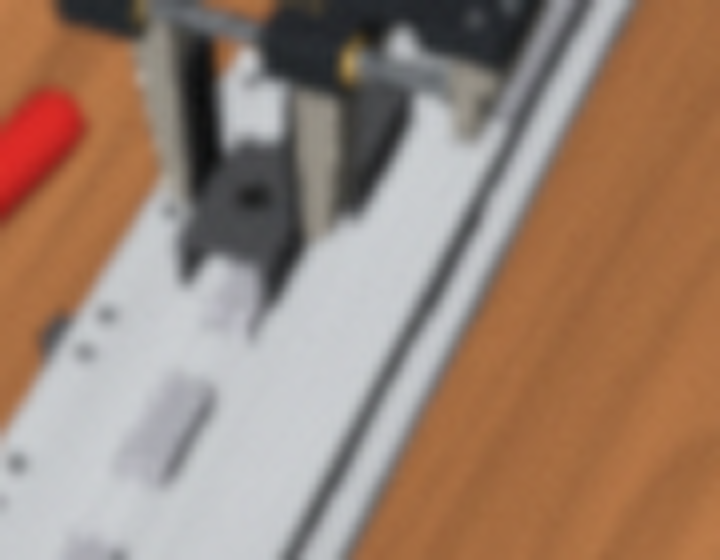

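jog_arm(increments="0.001 -0.001 0 0 -1; 0.001 -0.001 -0.007 0 -1; 0.001 -0.001 -0.013 0 -1; 0.001 -0.001 -0.018 0 -1; 0.001 -0.001 -0.023 0 -1; 0.001 -0.001 -0.023 0 -1; 0.001 -0.001 -0.023 0 -1")

```text
time_s: 43.5
eef_pos: [0.6193, 0.072, 0.0746]
tool_rot: [[0.999, -0.0, -0.047], [0.047, 0.0, 0.999], [-0.0, -1.0, 0.0]]
contact_force: [-0.1, -0.2, -2.0]
opening: 0.0313
```

```bash
python3 st.py
```

```text
t 43.5 p [0.6193 0.072  0.0746] jaw 0.047 q [ 0.222  0.669 -0.541  1.741  0.437  0.854 -0.469] F [-0.15 -0.17 -2.01] T [ 0.02 -0.13 -0.02] op 0.0313 tilt [-0.  0. -1.]
```

Astride, no contact force. Lower to the deck, release, then head to the third channel.

jog_arm(increments="0 0.0005 -0.003 0 -1; 0 0.0005 -0.006 0 -1; 0 0.0005 -0.007 0 -1; 0 0.0005 -0.007 0 -1; 0 0.0005 -0.007 0 0; 0 0.0005 -0.007 0 0; 0 0.0005 -0.007 0 0; 0 0.0005 0.03 0 0.2; 0 0.0005 0.07 0 0.4; 0 0.0005 0.1 0 0.4")

```text
time_s: 44.5
eef_pos: [0.6199, 0.0727, 0.177]
tool_rot: [[0.999, 0.002, -0.047], [0.047, 0.001, 0.999], [0.002, -1.0, 0.0]]
contact_force: [0.7, 0.3, -0.2]
opening: 0.0639
```

jog_arm(increments="-0.03 0.045 0 0 0.4; -0.06 0.09 0 0 0.4; -0.09 0.135 0 0 0.4; -0.12 0.18 0 0 0.4; -0.15 0.22 0 0.02 0.4; -0.18 0.26 0 0.055 0.4; -0.183 0.267 -0.02 0.055 0.4; -0.183 0.267 -0.05 0.055 0.4; -0.183 0.267 -0.05 0.055 0.4")

```text
time_s: 45.4
eef_pos: [0.434, 0.3383, 0.1219]
tool_rot: [[0.995, -0.005, -0.104], [0.104, -0.004, 0.995], [-0.005, -1.0, -0.003]]
contact_force: [-0.1, -0.6, -1.5]
opening: 0.0647
```

```bash
python3 st.py; python3 - <<'E'
from h import *
a=snap('side','s28');b=snap('top','t28')
cv2.imwrite('pics/s28z.png',cv2.resize(a[210:410,180:330,::-1],None,fx=3,fy=3,interpolation=2))
cv2.imwrite('pics/t28z.png',cv2.resize(b[150:290,110:330,::-1],None,fx=3.5,fy=3.5,interpolation=2))
E
```

```text
t 45.4 p [0.434  0.3383 0.1219] jaw 0.104 q [-0.207  0.525 -0.661  1.889  0.412  0.873 -0.97 ] F [-0.11 -0.6  -1.45] T [-0.08 -0.08 -0.04] op 0.0647 tilt [-0.005 -0.004 -1.   ]
```

View pics/s28z.png

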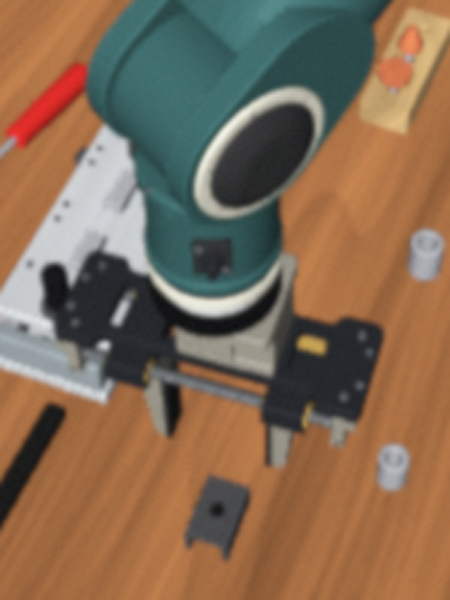

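View pics/t28z.png

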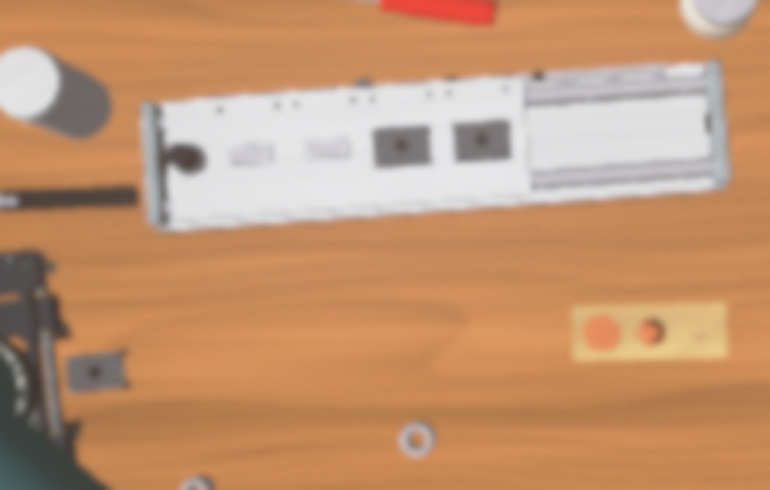

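jog_arm(increments="0 0 -0.03 0 0.4; 0 0 -0.06 0 0.4; 0 0 -0.08 0 0.4; 0 0 -0.087 0 0.4; 0 0 -0.087 0 0.4; 0 0 -0.087 0 0.4")

```text
time_s: 46.1
eef_pos: [0.4375, 0.3399, 0.0393]
tool_rot: [[0.995, 0.002, -0.101], [0.101, 0.001, 0.995], [0.002, -1.0, 0.001]]
contact_force: [-0.7, 0.5, 0.3]
opening: 0.0647
```

```bash
python3 st.py; python3 - <<'E'
from h import *
a=snap('side','s29')
cv2.imwrite('pics/s29z.png',cv2.resize(a[320:420,190:310,::-1],None,fx=6,fy=6,interpolation=2))
print((proj('side',(.4362,.3402,.022))-[190,320])*6)
E
```

```text
t 46.1 p [0.4375 0.3399 0.0393] jaw 0.101 q [-0.273  0.643 -0.578  1.927  0.52   0.721 -1.058] F [-0.67  0.52  0.26] T [ 0.   -0.11 -0.01] op 0.0647 tilt [ 0.002  0.001 -1.   ]
[383.4 351. ]
```

View pics/s29z.png

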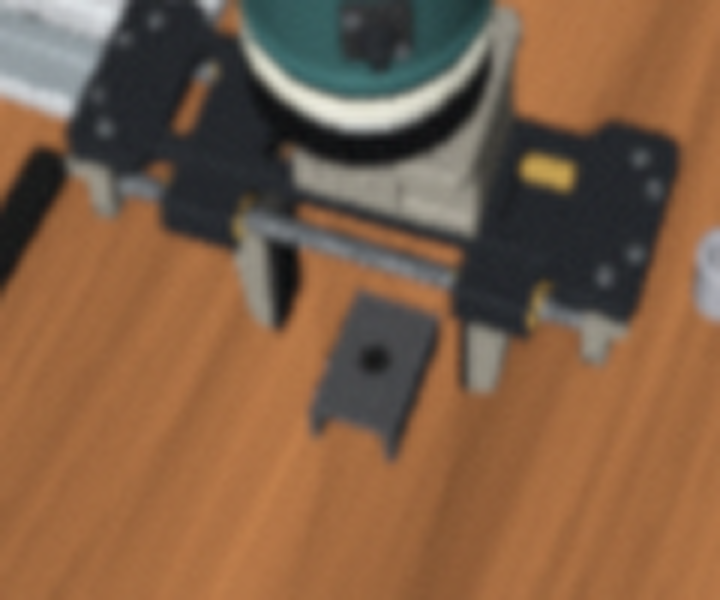

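jog_arm(increments="-0.001 0.0005 -0.007 0 0.4; -0.001 0.0005 -0.014 0 0.4; -0.001 0.0005 -0.02 0 0.4; -0.001 0.0005 -0.021 0 0.4; -0.001 0.0005 -0.021 0 0.4; -0.001 0.0005 -0.021 0 -1; -0.001 0.0005 -0.021 0 -1; -0.001 0.0005 -0.021 0 -1; -0.001 0.0005 -0.021 0 -1; -0.001 0.0005 -0.021 0 -1; -0.001 0.0005 -0.021 0 -1")

```text
time_s: 47.25
eef_pos: [0.4357, 0.34, 0.017]
tool_rot: [[0.995, 0.001, -0.102], [0.102, 0.0, 0.995], [0.001, -1.0, 0.0]]
contact_force: [0.9, 0.5, 1.1]
opening: 0.0316
```

```bash
python3 st.py
```

```text
t 47.25 p [0.4357 0.34   0.017 ] jaw 0.102 q [-0.294  0.675 -0.552  1.935  0.547  0.683 -1.082] F [0.86 0.5  1.09] T [ 0.01 -0.23  0.06] op 0.0316 tilt [ 0.001  0.    -1.   ]
```

jog_arm(increments="0 0 0.02 0 -1; 0 0 0.06 0 -1; 0 0 0.1 0 -1; 0.01 -0.03 0.13 0 -1; 0.04 -0.07 0.13 -0.02 -1; 0.08 -0.105 0.13 -0.04 -1; 0.12 -0.14 0.13 -0.055 -1; 0.155 -0.175 0.13 -0.055 -1; 0.18 -0.203 0.13 -0.055 -1; 0.18 -0.203 0.12 -0.055 -1; 0.18 -0.203 0.09 -0.055 -1; 0.18 -0.203 0.08 -0.055 -1")

```text
time_s: 48.45
eef_pos: [0.6131, 0.1361, 0.0938]
tool_rot: [[0.999, -0.005, -0.047], [0.047, -0.001, 0.999], [-0.005, -1.0, -0.001]]
contact_force: [-0.7, -0.6, -1.8]
opening: 0.0317
```

jog_arm(increments="0 0 0 0 -1; 0 0 0 0 -1")

```text
time_s: 48.65
eef_pos: [0.6153, 0.1377, 0.0973]
tool_rot: [[0.999, 0.0, -0.048], [0.048, 0.0, 0.999], [0.0, -1.0, 0.0]]
contact_force: [-0.5, 0.6, -0.6]
opening: 0.0314
```

```bash
python3 st.py; python3 - <<'E'
from h import *
a=snap('side','s30');b=snap('top','t30')
cv2.imwrite('pics/s30z.png',cv2.resize(a[230:310,190:280,::-1],None,fx=7,fy=7,interpolation=2))
E
```

```text
t 48.65 p [0.6153 0.1377 0.0973] jaw 0.048 q [ 0.139  0.656 -0.575  1.712  0.435  0.904 -0.567] F [-0.46  0.56 -0.59] T [-0.04 -0.03 -0.03] op 0.0314 tilt [ 0.  0. -1.]
```

View pics/s30z.png

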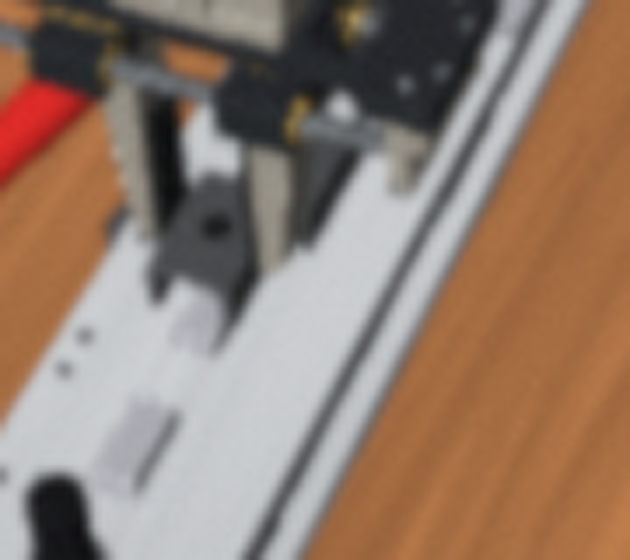

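Well aligned over lug2. Descend (foot = TCP − 0.017).

jog_arm(increments="0.0005 -0.001 0 0 -1; 0.0005 -0.001 -0.007 0 -1; 0.0005 -0.001 -0.013 0 -1; 0.0005 -0.001 -0.018 0 -1; 0.0005 -0.001 -0.023 0 -1; 0.0005 -0.001 -0.023 0 -1; 0.0005 -0.001 -0.023 0 -1")

```text
time_s: 49.45
eef_pos: [0.6158, 0.1359, 0.0736]
tool_rot: [[0.999, -0.0, -0.047], [0.047, -0.0, 0.999], [-0.0, -1.0, -0.0]]
contact_force: [-0.5, 0.2, -1.2]
opening: 0.0314
```

```bash
python3 st.py
```

```text
t 49.45 p [0.6158 0.1359 0.0736] jaw 0.047 q [ 0.13   0.686 -0.558  1.722  0.456  0.866 -0.581] F [-0.48  0.23 -1.2 ] T [-0.01 -0.14 -0.05] op 0.0314 tilt [-0. -0. -1.]
```

jog_arm(increments="0 0.0005 -0.003 0 -1; 0 0.0005 -0.006 0 -1; 0 0.0005 -0.007 0 -1; 0 0.0005 -0.007 0 -1; 0 0.0005 -0.007 0 0; 0 0.0005 -0.007 0 0; 0 0.0005 -0.007 0 0; 0 0.0005 0.03 0 0.1; 0 0.0005 0.07 0 0.1; 0 0.0005 0.12 0 0.1; -0.05 0.0005 0.15 0 0.1; -0.1 0.0005 0.15 0 0.1")

```text
time_s: 50.65
eef_pos: [0.525, 0.1375, 0.2267]
tool_rot: [[0.999, 0.007, -0.046], [0.046, 0.002, 0.999], [0.007, -1.0, 0.002]]
contact_force: [-0.4, 1.4, 1.2]
opening: 0.0506
```

jog_arm(increments="-0.05 0 0 0 0.1; -0.1 -0.02 0 0 0.1; -0.1 -0.02 0 0 0.1")

```text
time_s: 50.95
eef_pos: [0.4176, 0.1143, 0.2225]
tool_rot: [[0.999, -0.003, -0.048], [0.048, -0.006, 0.999], [-0.003, -1.0, -0.006]]
contact_force: [0.9, -1.1, 0.4]
opening: 0.0506
```

```bash
python3 st.py; python3 - <<'E'
from h import *
a=snap('side','s31');b=snap('top','t31')
cv2.imwrite('pics/s31z.png',cv2.resize(a[215:325,170:290,::-1],None,fx=5,fy=5,interpolation=2))
cv2.imwrite('pics/t31z.png',cv2.resize(b[150:270,110:310,::-1],None,fx=4,fy=4,interpolation=2))
cv2.imwrite('pics/s31c.png',np.hstack([cv2.resize(a[110:240,270:370,::-1],None,fx=4,fy=4,interpolation=2),cv2.resize(b[150:280,320:420,::-1],None,fx=4,fy=4,interpolation=2)]))
E
```

```text
t 50.95 p [0.4176 0.1143 0.2225] jaw 0.048 q [ 0.357  0.167 -0.759  2.058  0.145  0.971 -0.43 ] F [ 0.86 -1.15  0.45] T [-0.07 -0.16  0.01] op 0.0506 tilt [-0.003 -0.006 -1.   ]
```

View pics/s31z.png

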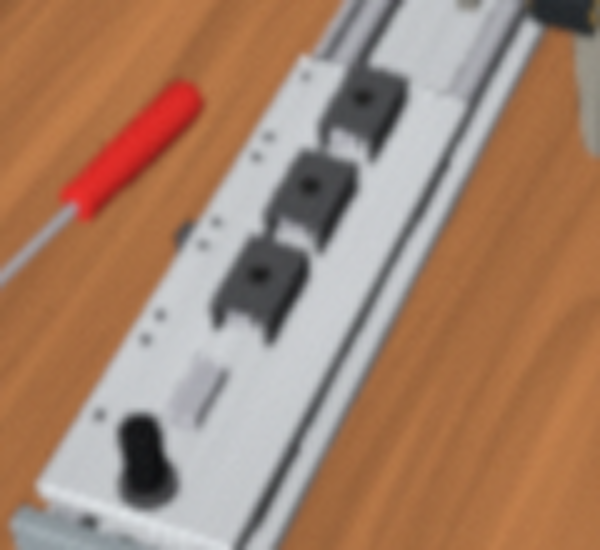

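View pics/t31.png

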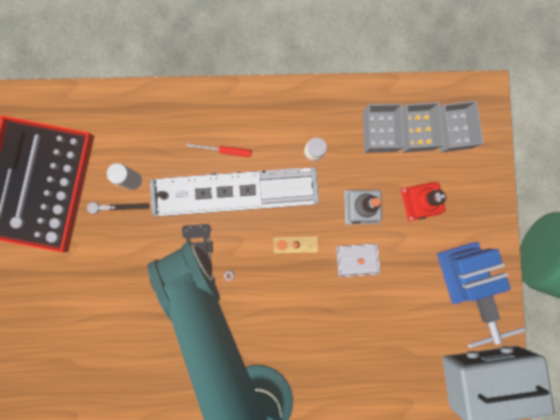

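View pics/s31c.png

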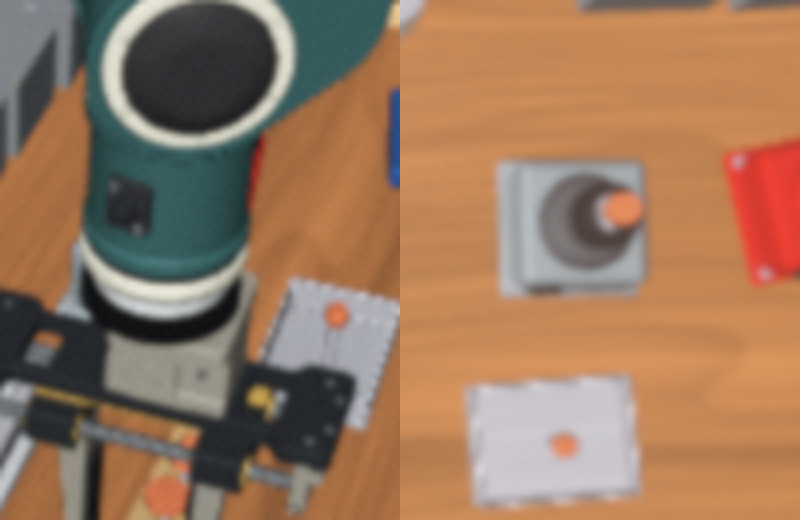

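jog_arm(increments="0.04 0.03 -0.01 0 0.1; 0.08 0.06 -0.02 0 0.1; 0.12 0.09 -0.03 0 0.1; 0.16 0.12 -0.04 0 0.1; 0.193 0.137 -0.05 0 0.1; 0.193 0.137 -0.06 0 0.1; 0.193 0.137 -0.06 0 0.1; 0.193 0.137 -0.06 0 0.1", squeeze=35)

```text
time_s: 51.85
eef_pos: [0.6159, 0.2532, 0.1626]
tool_rot: [[0.999, -0.001, -0.047], [0.047, -0.0, 0.999], [-0.001, -1.0, -0.0]]
contact_force: [0.6, -0.8, -1.0]
opening: 0.0505
```

```bash
python3 st.py; python3 - <<'E'
from h import *
a=snap('side','s32')
cv2.imwrite('pics/s32z.png',cv2.resize(a[230:340,160:280,::-1],None,fx=5,fy=5,interpolation=2))
b=a
cv2.imwrite('pics/s32c.png',cv2.resize(b[110:240,270:390,::-1],None,fx=4.5,fy=4.5,interpolation=2))
E
```

```text
t 51.85 p [0.6159 0.2532 0.1626] jaw 0.047 q [-0.002  0.649 -0.646  1.573  0.428  1.066 -0.714] F [ 0.57 -0.77 -0.97] T [-0.01 -0.08 -0.04] op 0.0505 tilt [-0.001 -0.    -1.   ]
```

View pics/s32z.png

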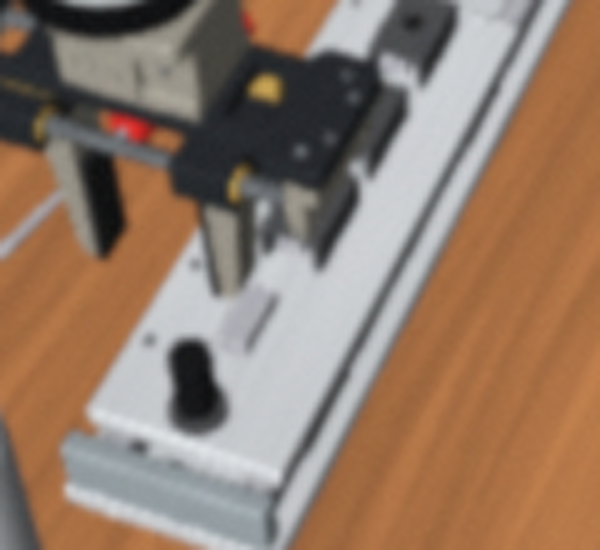

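View pics/s32c.png

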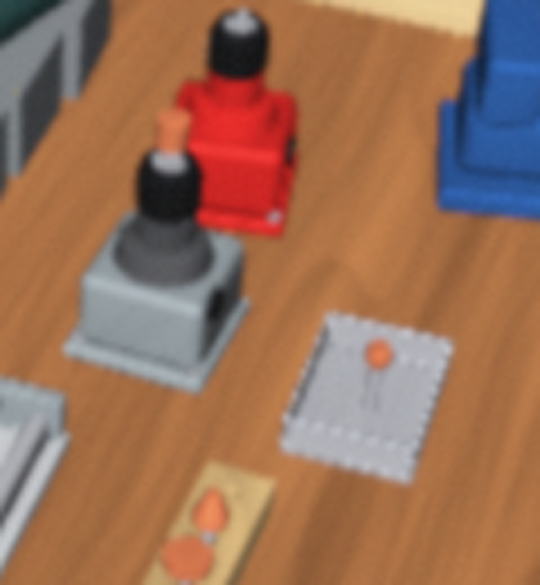

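jog_arm(increments="-0.0055 -0.0015 0 0 0.1; -0.0055 -0.0015 -0.02 0 0.1; -0.0055 -0.0015 -0.04 0 0.1; -0.0055 -0.0015 -0.05 0 0.1; -0.0055 -0.0015 -0.05 0 0.1")

```text
time_s: 52.4
eef_pos: [0.6098, 0.2509, 0.1127]
tool_rot: [[0.999, -0.001, -0.047], [0.047, -0.001, 0.999], [-0.001, -1.0, -0.001]]
contact_force: [-0.3, 0.3, 0.4]
opening: 0.0505
```

```bash
python3 st.py; python3 - <<'E'
from h import *
a=snap('side','s33')
cv2.imwrite('pics/s33z.png',cv2.resize(a[250:340,160:260,::-1],None,fx=6,fy=6,interpolation=2))
E
```

```text
t 52.4 p [0.6098 0.2509 0.1127] jaw 0.047 q [-0.016  0.693 -0.62   1.624  0.465  0.978 -0.745] F [-0.34  0.33  0.43] T [-0.08 -0.11  0.05] op 0.0505 tilt [-0.001 -0.001 -1.   ]
```

View pics/s33z.png

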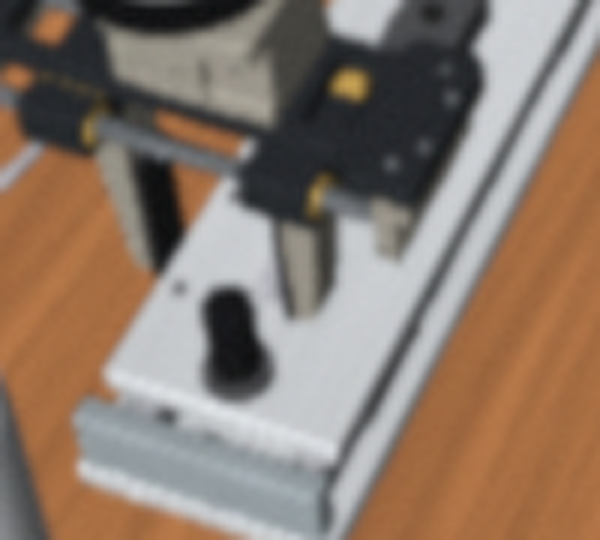

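jog_arm(increments="0.0005 0.0005 -0.01 0 0.1; 0.0005 0.0005 -0.02 0 0.1; 0.0005 0.0005 -0.03 0 0.1; 0.0005 0.0005 -0.031 0 0.1; 0.0005 0.0005 -0.031 0 -1; 0.0005 0.0005 -0.031 0 -1; 0.0005 0.0005 -0.031 0 -1; 0.0005 0.0005 -0.031 0 -1; 0.0005 0.0005 -0.031 0 -1; 0.0005 0.0005 -0.031 0 -1")

```text
time_s: 53.45
eef_pos: [0.6138, 0.2524, 0.0828]
tool_rot: [[0.999, 0.005, -0.046], [0.046, 0.002, 0.999], [0.005, -1.0, 0.001]]
contact_force: [6.0, 2.1, -4.3]
opening: 0.0185
```

```bash
python3 st.py; python3 - <<'E'
from h import *
a=snap('side','s34')
cv2.imwrite('pics/s34z.png',cv2.resize(a[250:340,160:260,::-1],None,fx=6,fy=6,interpolation=2))
E
```

```text
t 53.45 p [0.6138 0.2524 0.0828] jaw 0.046 q [-0.03   0.73  -0.6    1.634  0.491  0.927 -0.764] F [ 6.    2.07 -4.28] T [ 0.25 -1.45  0.04] op 0.0185 tilt [ 0.005  0.002 -1.   ]
```

View pics/s34z.png

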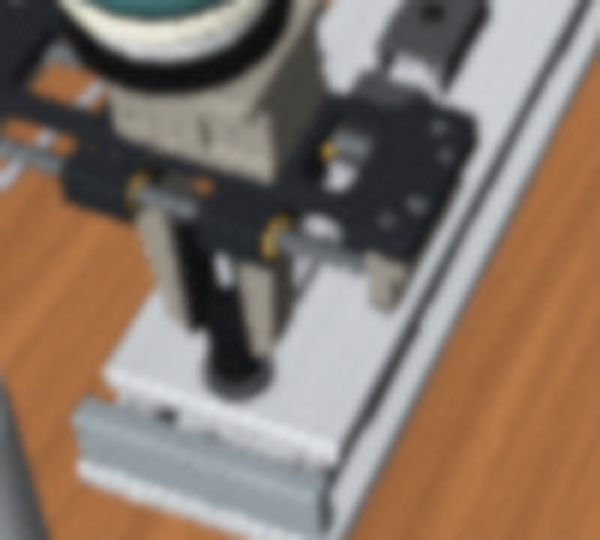

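jog_arm(increments="0.003 0 0 0 -1; 0.004 0 0 0 -1; 0.0042 -0.005 0 0 -1; 0.0047 -0.015 0 0 -1; 0.0052 -0.025 0 0 -1; 0.0057 -0.035 0 0 -1; 0.0061 -0.045 0 0 -1; 0.0066 -0.055 0 0 -1; 0.007 -0.065 0 0 -1; 0.0075 -0.075 0 0 -1; 0.0075 -0.075 0 0 -1")

```text
time_s: 54.6
eef_pos: [0.6177, 0.175, 0.0827]
tool_rot: [[0.999, -0.002, -0.045], [0.045, -0.002, 0.999], [-0.002, -1.0, -0.002]]
contact_force: [-5.7, -0.4, 5.7]
opening: 0.0189
```

```bash
python3 st.py; python3 - <<'E'
from h import *
a=snap('side','s35');b=snap('top','t35')
cv2.imwrite('pics/s35z.png',cv2.resize(a[190:340,160:310,::-1],None,fx=4,fy=4,interpolation=2))
E
```

```text
t 54.6 p [0.6177 0.175  0.0827] jaw 0.045 q [ 0.095  0.704 -0.604  1.684  0.486  0.911 -0.658] F [-5.67 -0.42  5.7 ] T [-0.04  1.29 -0.01] op 0.0189 tilt [-0.002 -0.002 -1.   ]
```

View pics/s35z.png

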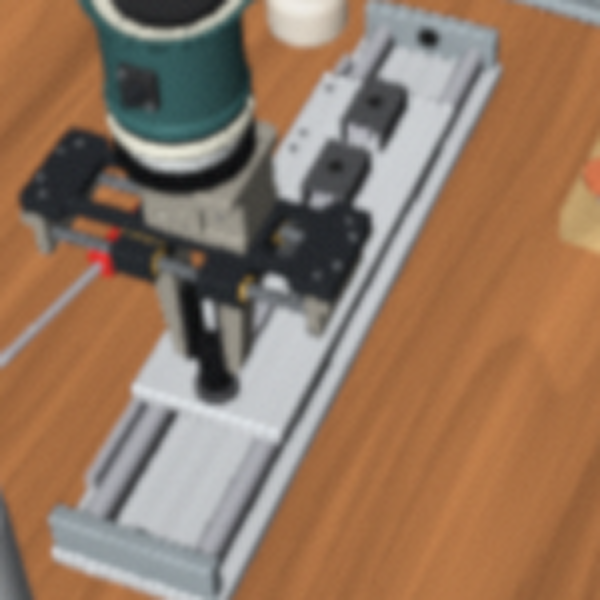

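jog_arm(increments="-0.0015 -0.005 0 0 -1; -0.001 -0.015 0 0 -1; -0.0005 -0.025 0 0 -1; 0 -0.035 0 0 -1; 0.0005 -0.045 0 0 -1; 0.001 -0.055 0 0 -1; 0.0015 -0.065 0 0 -1; 0.002 -0.074 0 0 -1; 0.002 -0.074 0 0 -1; 0.002 -0.074 0 0 -1")

```text
time_s: 55.7
eef_pos: [0.6212, 0.1014, 0.0827]
tool_rot: [[0.999, 0.001, -0.045], [0.045, -0.001, 0.999], [0.001, -1.0, -0.001]]
contact_force: [0.3, -0.0, 5.3]
opening: 0.019
```

```bash
python3 st.py; python3 - <<'E'
from h import *
a=snap('side','s36');b=snap('top','t36')
cv2.imwrite('pics/s36z.png',cv2.resize(a[190:340,160:310,::-1],None,fx=4,fy=4,interpolation=2))
E
```

```text
t 55.7 p [0.6212 0.1014 0.0827] jaw 0.045 q [ 0.217  0.685 -0.606  1.72   0.484  0.89  -0.549] F [ 0.26 -0.05  5.32] T [-0.01  0.01 -0.01] op 0.019 tilt [ 0.001 -0.001 -1.   ]
```

View pics/s36z.png

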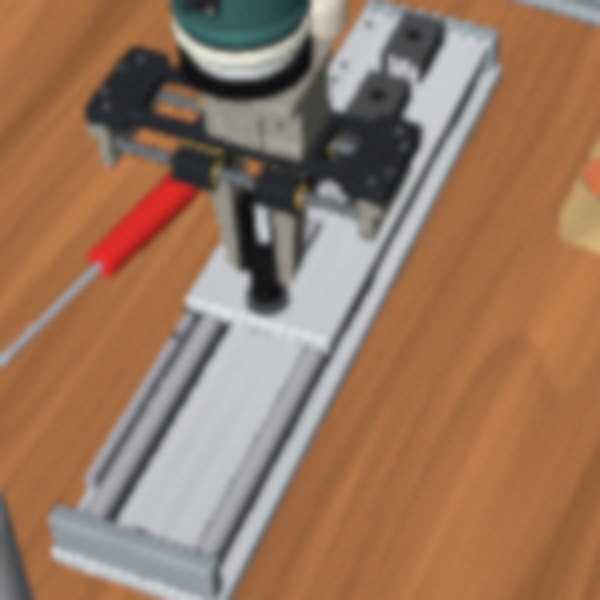

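jog_arm(increments="0 0 0 0 -0.2; 0 0 0 0 0.1; 0 0 0 0 0.1; 0 0 0 0 0.1; 0 0 0.02 0 0.1; 0 0 0.06 0 0.1; 0 0 0.1 0 0.1; -0.04 0.02 0.12 0 0.1; -0.09 0.04 0.12 0 0.1; -0.14 0.06 0.12 0 0.1; -0.18 0.08 0.12 0 0.1; -0.18 0.08 0.12 0 0.1")

```text
time_s: 57.0
eef_pos: [0.4352, 0.1859, 0.2024]
tool_rot: [[0.998, -0.001, -0.055], [0.055, -0.002, 0.998], [-0.001, -1.0, -0.002]]
contact_force: [0.9, -0.4, 0.2]
opening: 0.0507
```

```bash
python3 st.py; python3 - <<'E'
from h import *
a=snap('side','s37');b=snap('top','t37')
cv2.imwrite('pics/s37z.png',cv2.resize(a[110:300,190:370,::-1],None,fx=3.1,fy=3.1,interpolation=2))
cv2.imwrite('pics/t37z.png',cv2.resize(b[150:280,140:400,::-1],None,fx=3,fy=3,interpolation=2))
m=(b.max(2)<135)
c=cv2.connectedComponentsWithStats(m[168:208,195:330].astype(np.uint8))
for i in range(1,c[0]):
  if c[2][i,4]>20: 
    u,v=c[3][i]+[195,168]; print(c[2][i],pl('top',u,v,.072),pl('top',u,v,.09))
E
```

```text
t 57.0 p [0.4352 0.1859 0.2024] jaw 0.055 q [ 0.225  0.296 -0.808  1.995  0.262  0.957 -0.659] F [ 0.91 -0.41  0.21] T [-0.07 -0.14 -0.02] op 0.0507 tilt [-0.001 -0.002 -1.   ]
[ 75  15  14  10 124] [ 0.6227 -0.076   0.072 ] [ 0.6206 -0.0754  0.09  ]
[ 97  14  15  10 124] [ 0.6257 -0.1423  0.072 ] [ 0.6236 -0.1407  0.09  ]
[ 54  17  14  10 119] [ 0.6192 -0.0144  0.072 ] [ 0.6172 -0.0147  0.09  ]
[17 20  8  7 46] [0.6176 0.1005 0.072 ] [0.6156 0.0987 0.09  ]
```

View pics/s37z.png

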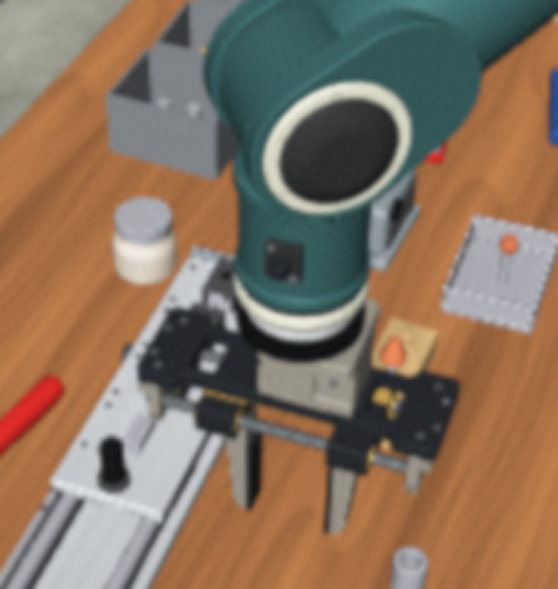

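View pics/t37z.png

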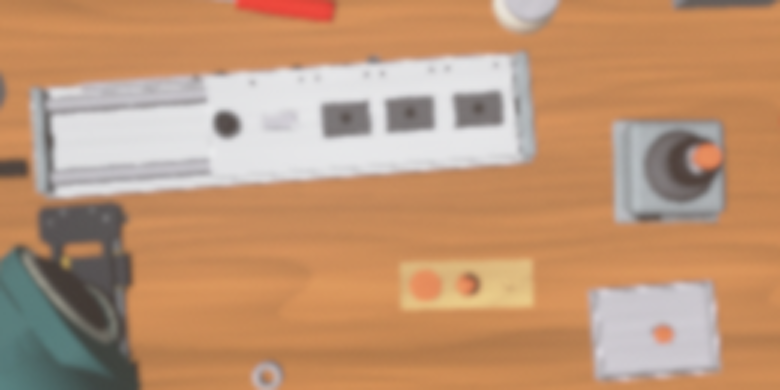

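jog_arm(increments="0 -0.05 0.03 0 0.1; 0 -0.1 0.06 0 0.1; 0 -0.15 0.09 0 0.1; 0 -0.2 0.12 0 0.1; 0 -0.23 0.12 0 0.1; 0 -0.23 0.12 0 0.1; 0 -0.23 0.12 0 0.1")

```text
time_s: 57.8
eef_pos: [0.4415, -0.0496, 0.3226]
tool_rot: [[0.999, 0.001, -0.041], [0.041, 0.0, 0.999], [0.001, -1.0, 0.0]]
contact_force: [-0.2, 0.2, 0.3]
opening: 0.0504
```

```bash
python3 st.py; python3 - <<'E'
from h import *
a=snap('side','s38');b=snap('top','t38')
cv2.imwrite('pics/s38z.png',cv2.resize(a[120:320,190:390,::-1],None,fx=3,fy=3,interpolation=2))
E
```

```text
t 57.8 p [ 0.4415 -0.0496  0.3226] jaw 0.041 q [ 0.712  0.055 -0.689  1.909  0.037  1.189  0.051] F [-0.22  0.2   0.31] T [-0.07 -0.13  0.04] op 0.0504 tilt [ 0.001  0.    -1.   ]
```

View pics/s38z.png

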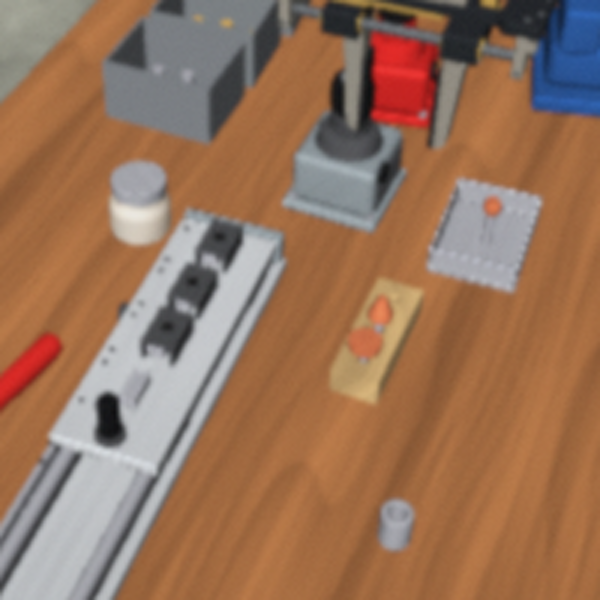

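```bash
python3 - <<'E'
from h import *
print(pl('top',375.3,202.3,.184)); print(job_done())
E
```

```text
[ 0.5642 -0.3335  0.184 ]
the job is handed in; nothing more can be done
None
```

The spindle is ready and I handed the job in at about 58 s of robot time. No verdict was reported, so what follows rests on my own checks.

- **Chuck and stones:** I opened the sleeve to its stop. The first grip on the worn stone slipped off, so I regripped it lower and put it in the tin, where the last picture shows it, apparently upright. The straight stone's shank reached the chuck floor at the expected height (8.5 N upward at TCP z = 0.1746 m). I then turned the sleeve clockwise until the torque jumped to about 0.7 N m, which I take as the −0.4 stop. That sleeve angle comes from how far I turned it, not from a reading. A picture after tightening showed the stone upright, and the last top view puts its head within about 4 mm of the chuck axis as found by gripping.
- **Channels:** The cameras showed three channels, and I found no fourth. They went onto lug0, lug1 and lug2 with no jamming. The last side view shows them flat and web up. After the push, the top view puts them within about 3 mm of where the lugs should be.
- **Carrier:** I pushed it by the knob for 0.151 m by the arm's reading; the top camera gave 0.155 m. There was no force along the rail when I let go. In the final pictures it is at the spindle end and the arm touches nothing.

Some measurements disagreed:
- The fingertips reached only about 10 mm past the TCP, against 25 mm stated.
- The sleeve measured 37 mm across, against 44 mm stated.
- The knob stood about 4 mm further in x than the cameras showed.
- Side-view points were off by about 1.5 pixels.

The other stones and tools stayed in place in the final pictures.

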